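# Load specimen mounts in a holder, press them level, slide them to the microscope

## Robot

A 6-joint arm with a two-finger parallel gripper is mounted at the origin on the work surface. World frame = base frame: x ahead of the robot, y to its left, z up, the work surface at z = 0. Lengths are in mm, angles in rad, forces in N, time in s.
With the tool pointing down it reaches from about 325 to 775 mm from the base axis. Payload 9.3 kg.
Tool frame: the origin (TCP) lies at the very end of the fingers, on their centre line; the grasp point (between the pads) lies r.hold_point_z behind it (r.hold_point_z is the distance from the TCP to the grasp point, in mm); z points along the fingers, y is the line along which they close (so a half turn about z gives the same grasp; the last joint's range is limited). The gripper opens to 85 mm and grips with 20 to 120 N. Pads are 22 mm wide; open, the fingers measure 114 mm over their backs; the gripper's body (76 mm by 85 mm) begins 54 mm behind the grasp point. The pads swing forward as they close: fully open they stand 13 mm farther back than shut.
Start: joints at [-1.39, 0.259, 0.021, 1.334, 0, 1.418], TCP at [180.193, -519.641, 231.279] pointing down, gripper open.
Joint ranges: [-3.04, 3.04], [-0.91, 1.82], [-1.04, 1.36], [-1.92, 1.95], [-1.52, 1.45], [-3.14, 3.14]. Speed limits (rad/s): [2.22, 2.22, 2.79, 3.14, 3.14, 3.14].

## Interface

Orientations are given as a rotation vector (axis times angle).
In Python, from plant import monitor, viewer, r gives the robot as it stands.
- The arm moves only by the tool carry_out, never from a script. Its argument "plan" is one flat list of numbers, 5 for each row, row after row: the closure, from 0 (fully open) to 1 (shut), then the shift along the tool's x, y, z in cm, then the turn about the tool's z in rad. In form: [hand, dx, dy, dz, yaw, hand, dx, dy, dz, yaw, ...]. A call has exactly 5 rows; each row is the pose to reach, as a shift and turn from the pose commanded when the call began, along the tool's axes at that moment; what a row does not reach only later rows make up. A row lasts 1/12 s, in which the tool goes at most 41.7 mm and 7.16 degrees, less where a joint would pass 70% of its speed; a pose out of reach is approached as far as the arm can. A call with a gripper value outside its range is refused whole. The fingers move at their own pace and stop on an object; the grip force is fixed at half the most. Time passes only in rows, so rows that repeat a pose let the fingers close, or fill a call up. It gives the time, the measured TCP pose, the force, the opening and the grip force at its end, in the units of the state.
- monitor.observe(): the state, without advancing time (a new reading comes with each control period).
- viewer.capture(name): name is "scene" or "top"; returns a dict with "image" (384x512x3 uint8, red, green, blue), "range_z" (384x512 float32, mm along the optical axis (not along the pixel's ray), 0 where there is no reading), "mtx" (3x3 intrinsics, pixels), "cam_to_world" (4x4, takes a point from camera to world coordinates). Camera axes: x right, y up, looking along -z (the intrinsics and any distortion apply to the point x, -y, -z); pixel columns grow to the right and rows downward; lengths in mm; the calibration is good to about 2 mm. A picture is of the moment at which its call begins.
- r.close_job(): hands the job in; it is judged then, once.
The state is a dict: "time": time; "joint_pos": joint angles; "dq": joint speeds; "joint_torque": joint torques, N m; "position": TCP position; "ee_rot": TCP orientation; "contact_force": force on the tool from outside, world axes, zero at the start; "moment": the same for the moment, N m; "opening": finger opening in mm; "finger_force": force on a finger pad.
Only numpy, scipy, OpenCV 4.12 (cv2) and the standard library are available. Lean on these libraries where they do the work, as an engineer would, in place of code of your own. Each camera call takes 0.05 s, during which the arm holds its last target. There are 200 camera calls.

## Task

Seat every specimen mount flat and square in a pocket of the aluminium holder, any mount in any pocket, polished face up, then slide the holder along the bench, never lifting it, squarely onto the yellow outline under the lever press. With the holder there, swing the red-barred press lever down fully to its stop for a moment and let it come all the way back up; then slide the loaded holder on to the blue outline on the microscope side, squarely in the outline with its handle on the outline's tab, and leave it there. Do not disturb the bottles, jar, dish, brush and loupe standing about.

Things in the scene. Friction and masses are not known exactly. Their poses are not given: they have to be found in the camera images.
- mount0: specimen mount, black resin block 26 (x) x 36 (y) x 26 (z) mm, about 60 g, polished steel face 12 x 20 mm on top; lies face up on the white paper; origin at the centre of its underside. May be absent (None).
- mount1: specimen mount, green resin block 26 (x) x 36 (y) x 26 (z) mm, about 60 g, polished steel face 12 x 20 mm on top; lies face up on the white paper; origin at the centre of its underside. May be absent (None).
- mount2: specimen mount, red resin block 26 (x) x 36 (y) x 26 (z) mm, about 60 g, polished steel face 12 x 20 mm on top; lies face up on the white paper; origin at the centre of its underside. May be absent (None).
- mount3: specimen mount, orange resin block 26 (x) x 36 (y) x 26 (z) mm, about 60 g, polished steel face 12 x 20 mm on top; lies face up on the white paper; origin at the centre of its underside. May be absent (None).
- mount4: specimen mount, yellow resin block 26 (x) x 36 (y) x 26 (z) mm, about 60 g, polished steel face 12 x 20 mm on top; lies face up on the white paper; origin at the centre of its underside. May be absent (None).
- holder: loose aluminium specimen holder, about 0.45 kg: deck 125 (x) x 145 (y) x 13 (z) mm with six rectangular pockets, and a 6 mm thick tongue on its -x side carrying a blue upright grip plate. Origin at the centre of the deck's underside; x points from the handle to the deck. Handle up to 53 mm above the bench; everything else of it at most 13 mm high.
- handle (a point): grip point on the holder's blue upright grip plate: 12 mm thick (x), 60 mm wide (y), from 6 to 53 mm above the bench; this point lies on its mid-plane, 135 mm to -x of the holder's origin and 40 mm above its underside
- pocket0 (a point): floor centre of the first of six pockets, 5 mm above the holder's underside, at (-39, -46) mm in its frame; the others at x = -39 or +39 and y = -46, 0 or +46. Each 29 (x) x 39 (y) mm, 8 mm deep, mouth chamfered 2 mm: a seated mount lies parallel to the holder (either way round), 1.5 mm play each side, 18 mm proud of the deck. Gaps between seated mounts: 52 mm along x, 10 mm along y.
- press: white hand lever press, fixed: origin on the bench under the platen's centre, x away from the robot. Base and column from 90 mm to +x; head 90 mm wide (y), 30 mm to -x to 170 mm to +x, 150 to 230 mm high; column top 250 mm. Rubber platen (104 x 138 mm), face 85 mm up, follows the lever down 56 mm, pressing softly on seated mounts (tops 31 mm up). Open below along y and to -x.
- press_mark (a point): centre of the deck part of the yellow outline on the bench under the press, with the press's axes; the holder's origin and axes belong here (the outline's tab, to -x, is for the handle)
- inspect_mark (a point): centre of the deck part of the blue outline on the bench at the robot's right, with that outline's axes; the holder's origin and axes belong here, handle on the tab to -x
- lever_pivot (a point): the lever's pivot: 80 mm to -y of the press's origin, 190 mm above the bench; the hinge axis is the press's x
- lever_bar (a point): centre of the red cross bar at the lever's end, 160 mm from the pivot: bar 18 mm thick, 82 mm long along the press's x; it can be pushed down from above or gripped. At rest the lever points to the press's -y and 0.85 rad upwards
- lever (a joint): press lever angle in rad: 0 up at rest, 1.0 at the lower stop (0.15 rad below level). Its spring carries it back up by itself; about 6 N at the bar to start it, 14 N at the stop
- suspension: white bottle 60 mm thick, 150 mm high; bystander, origin under its centre
- ethanol: amber bottle 54 mm thick, 120 mm high; bystander, origin under its centre
- dish: glass dish 90 mm across, 18 mm high; bystander, origin under its centre
- loupe: black eye loupe 36 mm thick, 36 mm high, standing between the holder and the mounts; bystander, origin under its centre
- jar: clear jar 60 mm thick, 70 mm high; bystander, origin under its centre
- brush: brush 160 mm long along its x; bystander

How it is judged:
By the outcome, as a careful person would: the job done as asked, in the order asked, and still so for the second after the job is handed in, with the robot touching nothing.
Of mount0, mount1, mount2, mount3, mount4 only 3 to 5 are there at a start; the rules pass over those that are not, and their reading is None.
At some moment in a run one of mount0, mount1, mount2, mount3, mount4 may be knocked a few centimetres aside while the robot is not near it.
Once in a run the grip may slacken for a moment while it holds something.
It also fails if it takes over 210 s, if anything falls off the work surface, if the arm or the gripper's body presses on something with over 40 N, if the wrist force passes 120 N, or if a joint passes its speed limit or range.

## Working session

There is one attempt and no reset: what is moved stays moved. The work goes in short steps, Python scripts to look and compute and a tool call to move; the robot and the scene stay as the last step left them, time stands still between calls to the robot, and variables do not carry over. Pictures are saved under pics/ and viewed, at most 14 in all, crops included, and the job is handed in when it is done.

Besides the shell and the picture viewer there is one more tool, called after "Emit:" by a JSON object that holds its "name" and its "arguments", one argument or row to a line. carry_out: Moves the arm, as the interface text tells. Its arguments: {"type":"object","properties":{"plan":{"type":"array","items":{"type":"number"}}},"required":["plan"]}

```bash
ls; mkdir -p pics; python3 - <<'E'
from plant import monitor, viewer, r
import cv2,numpy as np
s=monitor.observe()
for k,v in s.items(): print(k,np.round(v,3))
print(r.hold_point_z,[a for a in dir(r) if a[0]!='_'])
for n in("scene","top"):
    c=viewer.capture(n); np.savez(f"{n}0.npz",**c)
    cv2.imwrite(f"pics/{n}0.png",c["image"][:,:,::-1]); print(n,c["mtx"],np.round(c["cam_to_world"],3))
    z=c["range_z"]; print((z>0).mean(),z.min(),z.max(),[k for k in c])
E
```

```text
pics
time 0.0
joint_pos [-1.39   0.259  0.021  1.334 -0.     1.418]
dq [ 0.     0.001 -0.001  0.001  0.001 -0.001]
joint_torque [ 1.0000e-03 -5.5564e+01  3.4454e+01  1.4000e-02 -0.0000e+00 -0.0000e+00]
position [ 180.136 -519.367  230.652]
ee_rot [-3.097 -0.522  0.   ]
contact_force [0.77  0.187 0.238]
moment [-0.005 -0.011 -0.025]
finger_force 0.0
opening 85.536
18.700000000000003 ['Unreachable', 'close_job', 'hold_point_z']
scene [[482.20413336   0.         246.29929957]
 [  0.         482.20413336 188.62023787]
 [  0.           0.           1.        ]] [[-3.730000e-01 -7.860000e-01  4.930000e-01  1.318235e+03]
 [ 9.280000e-01 -3.130000e-01  2.040000e-01  3.429210e+02]
 [-6.000000e-03  5.330000e-01  8.460000e-01  1.498097e+03]
 [ 0.000000e+00  0.000000e+00  0.000000e+00  1.000000e+00]]
0.9964345296223959 0.0 3551.9602 ['image', 'range_z', 'mtx', 'cam_to_world']
top [[387.85708269   0.         258.07461407]
 [  0.         387.85708269 194.74118051]
 [  0.           0.           1.        ]] [[ 4.000000e-02  9.740000e-01 -2.230000e-01  3.285650e+02]
 [-9.990000e-01  3.700000e-02 -1.700000e-02  1.952400e+01]
 [-8.000000e-03  2.240000e-01  9.750000e-01  1.349853e+03]
 [ 0.000000e+00  0.000000e+00  0.000000e+00  1.000000e+00]]
0.9960530598958334 0.0 2415.8162 ['image', 'range_z', 'mtx', 'cam_to_world']
```

View pics/scene0.png

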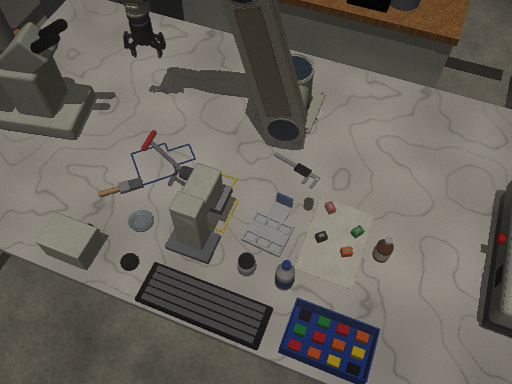

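View pics/top0.png

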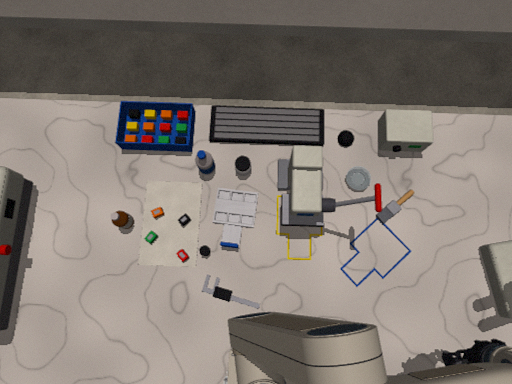

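The pictures show four mounts on the paper: red, black, green and orange (top view near 182,255; 184,220; 151,238; 157,212). The holder is at (236,208) with its blue handle at (229,240), the press is at (300,195), and the blue outline is rotated at (378,250).

```bash
cat > h.py <<'E'
import numpy as np,cv2
def cloud(c):
    h,w=c["range_z"].shape; K=c["mtx"]; u,v=np.meshgrid(np.arange(w),np.arange(h))
    z=c["range_z"]; p=np.stack([(u-K[0,2])/K[0,0]*z,-(v-K[1,2])/K[1,1]*z,-z,np.ones_like(z)],-1)
    return (p@c["cam_to_world"].T)[...,:3]
def plane(c,uv,z):
    K=c["mtx"];T=c["cam_to_world"];uv=np.atleast_2d(uv).astype(float)
    d=np.c_[(uv[:,0]-K[0,2])/K[0,0],-(uv[:,1]-K[1,2])/K[1,1],-np.ones(len(uv))]@T[:3,:3].T
    return T[:3,3]+d*((z-T[2,3])/d[:,2])[:,None]
def tri(c1,uv1,c2,uv2):
    P=[];
    for c in(c1,c2):
        T=c["cam_to_world"]; M=np.linalg.inv(np.diag([1,-1,-1,1])@np.eye(4)@np.linalg.inv(T)@np.eye(4)) if 0 else None
        W=np.diag([1,-1,-1,1.])@np.linalg.inv(T); P.append(c["mtx"]@W[:3])
    X=cv2.triangulatePoints(P[0],P[1],np.array(uv1,float).reshape(2,1),np.array(uv2,float).reshape(2,1)); return (X[:3]/X[3]).ravel()
def hsv(c): return cv2.cvtColor(c["image"],cv2.COLOR_RGB2HSV)
def proj(c,X):
    q=np.diag([1,-1,-1,1.])@np.linalg.inv(c["cam_to_world"])@np.r_[X,1]; q=c["mtx"]@q[:3]; return q[:2]/q[2]
E
python3 - <<'E'
from h import *
C={n:dict(np.load(n+"0.npz")) for n in("scene","top")}
for n,c in C.items():
    X=cloud(c); print(n)
    # bench height samples
    H=hsv(c)
    reg=(X[...,0]>330)&(X[...,0]<640)&(X[...,1]>150)&(X[...,1]<480)
    b=reg&(X[...,2]<6); print("bench z",np.median(X[b][:,2]),X[b][:,2].std())
    m=(reg&(X[...,2]>15)&(X[...,2]<33)).astype(np.uint8)
    k,L,S,ce=cv2.connectedComponentsWithStats(m)
    for i in range(1,k):
        if S[i,4]>15:
            q=X[L==i]; r=cv2.minAreaRect(q[q[:,2]>np.percentile(q[:,2],60)-4][:,:2].astype(np.float32))
            print(S[i,:5],np.round(q.mean(0),1),"ztop",np.round(np.percentile(q[:,2],80),1),"rect",np.round(r[0],1),np.round(r[1],1),round(r[2],1),C[n]["image"][L==i].mean(0).round())
t=C["top"]["image"][140:290,115:265]; cv2.imwrite("pics/ct.png",cv2.resize(t[:,:,::-1],None,fx=4,fy=4,interpolation=cv2.INTER_CUBIC))
t=C["scene"]["image"][180:300,225:385]; cv2.imwrite("pics/cs.png",cv2.resize(t[:,:,::-1],None,fx=5,fy=5,interpolation=cv2.INTER_CUBIC))
E
```

```text
scene
bench z 0.3443365055960612 3.1522617989276727
[325 201  11  12  83] [419.2 290.4  25.6] ztop 29.6 rect [418.7 289.6] [36.3 25.1] 43.7 [118.  75.  69.]
[305 203   8   6  20] [444.1 219.1  25.1] ztop 31.2 rect [443.7 218.6] [11.3 22.9] 42.8 [64. 61. 57.]
[352 225  13  12  83] [475.5 404.3  24.8] ztop 28.7 rect [473.7 403.6] [28.  37.4] 58.6 [59. 92. 61.]
[315 231  13  10  88] [540.4 294.6  24.6] ztop 27.8 rect [539.9 295.3] [27.8 36.4] 46.3 [57. 55. 53.]
[280 233   8   8  19] [586.9 175.7  16.6] ztop 17.4 rect [586.8 177.1] [20.9 21. ] 47.8 [130. 130. 127.]
[341 246  12  10  90] [562.7 390.1  24.8] ztop 28.3 rect [561.9 389.5] [27.4 34.9] 26.0 [125.  75.  52.]
top
bench z 0.9851058363141192 2.574458942530792
[218 199  10   8  27] [599.5 166.8  16.6] ztop 17.4 rect [601.  165.2] [29.8 25.2] 81.5 [177. 171. 171.]
[152 206  12  12  87] [558.5 389.3  25.5] ztop 28.8 rect [558.6 391.1] [26.5 35.5] 30.3 [162.  92.  49.]
[178 213  13  13  85] [535.8 294.6  26.2] ztop 29.4 rect [537.  295.5] [25.5 34.9] 43.8 [60. 58. 59.]
[130 216   4  10  16] [521.1 475.5  25.3] ztop 31.3 rect [522.6 475.3] [ 6.2 30.8] 86.6 [66. 58. 52.]
[145 231  12  12  90] [470.7 403.8  25.8] ztop 28.9 rect [471.7 404.1] [27. 35.] 51.9 [ 57. 116.  71.]
[177 249  12  13  89] [413.6 289.9  25.9] ztop 28.6 rect [414.4 290.7] [35.6 25.8] 40.9 [156.  56.  54.]
```

View pics/ct.png

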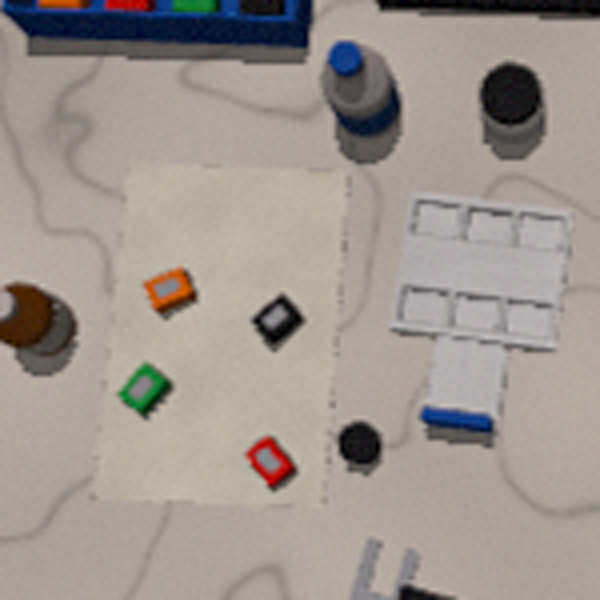

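View pics/cs.png

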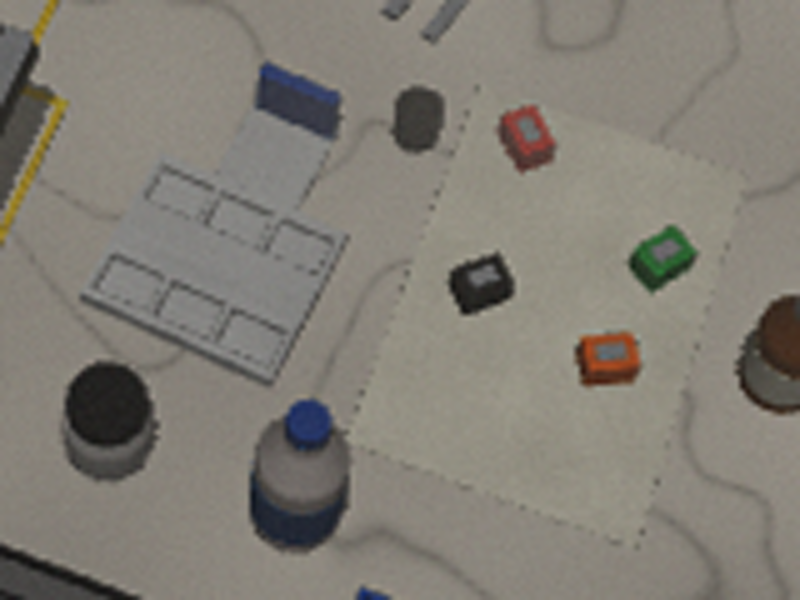

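The crops show the four mounts clearly on the paper. Holder deck corners in the top crop are about (412,192), (572,210), (556,346), (391,328). The same corners in the scene crop are about (165,160), (348,236), (272,377), (82,291). Next I measure the holder and look at the marks.

```bash
python3 - <<'E'
from h import *
C={n:dict(np.load(n+"0.npz")) for n in("scene","top")}; s,t=C["scene"],C["top"]
tp=np.array([(412,192),(572,210),(556,346),(391,328)]); tp=(tp+.5)/4-.5+[115,140]
sp=np.array([(272,377),(82,291),(165,160),(348,236)]); sp=(sp+.5)/5-.5+[225,180]
for a,b in zip(tp,sp): print(np.round(tri(t,a,s,b),1),np.round(plane(t,a,13)[0],1),np.round(plane(s,b,13)[0],1))
# blue handle plate centroid by colour, colour of bystanders by depth
for n,c in C.items():
    X=cloud(c);H=hsv(c)
    reg=(X[...,0]>300)&(X[...,0]<800)&(X[...,1]>-50)&(X[...,1]<560)
    m=(reg&(X[...,2]>37)&(X[...,2]<200)).astype(np.uint8)
    k,L,S,ce=cv2.connectedComponentsWithStats(m)
    for i in range(1,k):
        if S[i,4]>10:
            q=X[L==i]; rr=cv2.minAreaRect(q[:,:2].astype(np.float32)); print(n,S[i,:5],np.round(q.mean(0)),"zmax",q[:,2].max().round(),np.round(rr[0]),np.round(rr[1]),round(rr[2]),c["image"][L==i].mean(0).round())
x=t["image"][140:290,265:425]; cv2.imwrite("pics/pt.png",cv2.resize(x[:,:,::-1],None,fx=4,fy=4,interpolation=cv2.INTER_CUBIC))
x=s["image"][125:265,90:250]; cv2.imwrite("pics/ps.png",cv2.resize(x[:,:,::-1],None,fx=4,fy=4,interpolation=cv2.INTER_CUBIC))
E
```

```text
[655.5 185.9  12.5] [654.9 187.2  13. ] [656. 185.  13.]
[644.1  43.4  13.7] [644.   44.4  13. ] [644.   42.6  13. ]
[522.9  55.3   4.5] [522.2  53.4  13. ] [527.1  58.1  13. ]
[533.4 197.7   7.6] [532.4 197.7  13. ] [536.5 197.8  13. ]
scene [218 186  15  29 159] [576. -43. 106.] zmax 121.0 [572. -43.] [ 14. 106.] 90 [74. 73. 71.]
scene [277 193  16  11  84] [458. 132.  49.] zmax 59.0 [456. 132.] [60. 18.] 80 [57. 63. 87.]
scene [307 197   7   9  23] [434. 216.  40.] zmax 45.0 [433. 217.] [29. 21.] 53 [67. 65. 61.]
scene [375 237  19  22 310] [537. 498.  82.] zmax 127.0 [531. 499.] [53. 47.] 78 [78. 65. 55.]
scene [238 253  18  20 284] [741. 101.  64.] zmax 80.0 [738.  99.] [54. 57.] 78 [46. 45. 43.]
scene [275 260  20  27 414] [748. 232. 101.] zmax 157.0 [741. 231.] [52. 60.] 6 [72. 72. 80.]
scene [296 297  85  36 454] [797. 420.  59.] zmax 78.0 [796. 419.] [  9. 260.] 0 [34. 42. 69.]
top [116 140  75   9 329] [792. 419.  59.] zmax 79.0 [793. 418.] [258.  10.] 89 [11. 32. 73.]
top [196 150  19  23 324] [723. 225. 103.] zmax 156.0 [730. 229.] [54. 59.] 26 [69. 73. 87.]
top [235 156  17  18 237] [729.  99.  65.] zmax 77.0 [732. 100.] [54. 54.] 51 [43. 40. 41.]
top [281 194   5  32 138] [565. -43. 109.] zmax 118.0 [569. -43.] [102.  12.] 1 [122. 118. 122.]
top [111 210  21  18 275] [520. 491.  85.] zmax 127.0 [521. 495.] [46. 54.] 61 [87. 64. 48.]
top [220 241  19   6  70] [454. 131.  52.] zmax 61.0 [454. 132.] [60. 12.] 86 [ 40.  70. 127.]
```

View pics/pt.png

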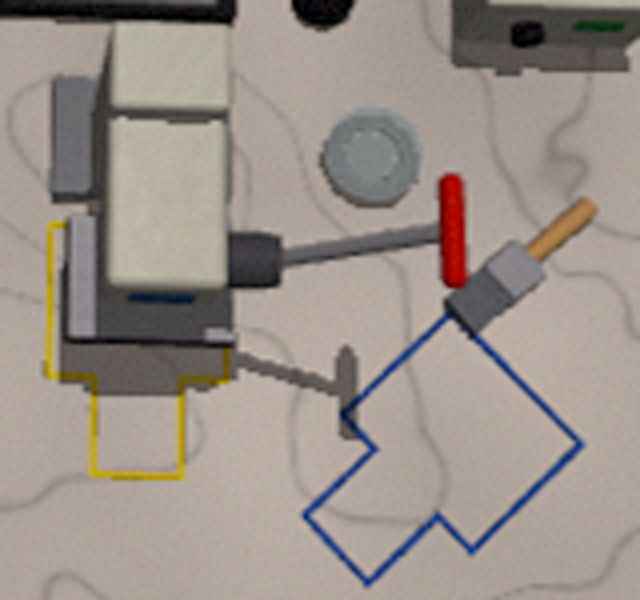

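View pics/ps.png

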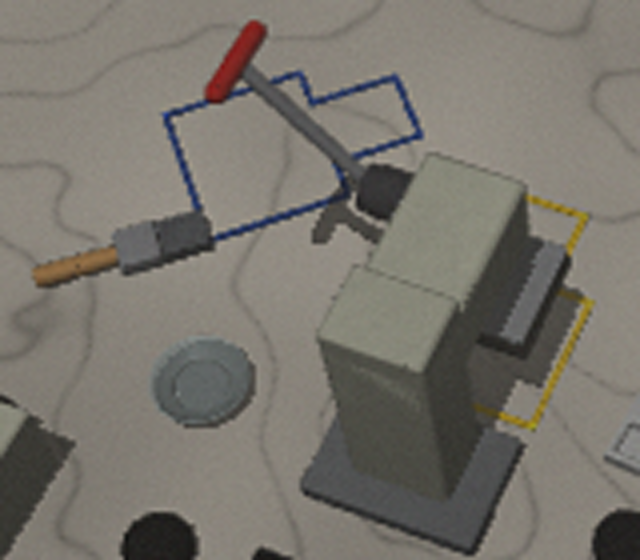

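Yellow outline in the top crop: tab corners (95,475), (183,477); deck −x corners (48,376), (230,380). The blue outline is a rotated polygon, and the brush bristles touch its far corner. Next I measure both outlines, the brush and the lever.

```bash
python3 - <<'E'
from h import *
C={n:dict(np.load(n+"0.npz")) for n in("scene","top")}; s,t=C["scene"],C["top"]
T=lambda P:(np.array(P)+.5)/4-.5+[265,140]
S=lambda P:(np.array(P)+.5)/4-.5+[90,125]
np.set_printoptions(suppress=True,precision=1)
print("yel top: tab outer +y,-y, neck +y,-y, deck +y,-y corner, +y far seen\n",plane(t,T([(95,475),(183,477),(97,378),(182,380),(48,376),(230,380),(50,225)]),0)[:,:2])
print("yel scene: tab outer +y, neck +y, deck -x+y, deck +x+y, (line)\n",plane(s,S([(588,215),(565,290),(590,302),(533,428),(475,408)]),0)[:,:2])
print("blue top: ccw\n",plane(t,T([(345,412),(447,318),(475,335),(580,445),(473,550),(437,515),(368,583),(305,515),(375,449)]),0)[:,:2])
print("blue scene\n",plane(s,S([(200,210),(215,240),(166,117),(299,73),(311,103),(396,77),(420,135),(345,160),(345,195)]),0)[:,:2])
for n,c in C.items():
    X=cloud(c);H=hsv(c)
    red=(H[...,1]>150)&((H[...,0]<8)|(H[...,0]>172))&(X[...,2]>200)
    q=X[red]; print(n,"bar",q.mean(0),q.min(0),q.max(0))
    reg=(X[...,0]>450)&(X[...,0]<680)&(X[...,1]>-480)&(X[...,1]<-250)
    m=(reg&(X[...,2]>6)&(X[...,2]<60)).astype(np.uint8)
    k,L,St,ce=cv2.connectedComponentsWithStats(m)
    for i in range(1,k):
        if St[i,4]>15:
            q=X[L==i]; rr=cv2.minAreaRect(q[:,:2].astype(np.float32)); print(n,St[i],q.mean(0),"zmax",q[:,2].max(),rr,cv2.boxPoints(rr))
    m=(X[...,2]>215)&(X[...,2]<260)&(X[...,0]>500)&(X[...,0]<800)&(X[...,1]<50)&(X[...,1]>-160)
    q=X[m]; rr=cv2.minAreaRect(q[:,:2].astype(np.float32)); print("head",q.mean(0),rr,cv2.boxPoints(rr))
E
```

```text
yel top: tab outer +y,-y, neck +y,-y, deck +y,-y corner, +y far seen
 [[ 417.2  -70.5]
 [ 418.5 -146. ]
 [ 500.8  -70.3]
 [ 502.  -144.3]
 [ 500.9  -27.6]
 [ 503.6 -186. ]
 [ 636.   -25.4]]
yel scene: tab outer +y, neck +y, deck -x+y, deck +x+y, (line)
 [[416.7 -68.3]
 [499.8 -56.4]
 [503.2 -30.5]
 [639.4 -27.6]
 [640.3 -82.6]]
blue top: ccw
 [[ 479.7 -285.6]
 [ 565.7 -376. ]
 [ 551.5 -400. ]
 [ 459.3 -487.1]
 [ 366.9 -392.4]
 [ 395.  -362.7]
 [ 336.  -303.1]
 [ 390.5 -250.3]
 [ 448.9 -310.9]]
blue scene
 [[ 545.6 -407.1]
 [ 569.9 -378.1]
 [ 462.6 -489.5]
 [ 367.6 -394.7]
 [ 395.9 -367.2]
 [ 337.  -304.3]
 [ 391.5 -252.8]
 [ 444.3 -306.6]
 [ 480.3 -288.7]]
scene bar [ 600.1 -271.1  352.9] [ 536.7 -298.5  310.4] [1318.2  342.9 1498.1]
scene [105 175  38  21 323] [ 606.8 -425.5   18. ] zmax 29.312866003226418 ((610.4185180664062, -434.6109924316406), (58.9919548034668, 138.90005493164062), 48.70672607421875) [[ 538.8 -410.9]
 [ 643.1 -502.6]
 [ 682.1 -458.3]
 [ 577.7 -366.6]]
scene [137 208  16   8  48] [ 674.  -313.1   15.4] zmax 22.91389754741499 ((668.9229125976562, -312.38220214843
[... 396 characters left out ...]
19.5 1349.9]
top [351 186  17   4  39] [ 673.8 -312.    16.5] zmax 22.932573017406185 ((673.217529296875, -312.3950500488281), (12.28542709350586, 57.268348693847656), 0.888312041759491) [[ 666.6 -283.9]
 [ 667.5 -341.1]
 [ 679.8 -340.9]
 [ 678.9 -283.7]]
top [377 193  31  30 351] [ 601.4 -424.2   17.7] zmax 25.689518809516358 ((609.2362670898438, -433.03948974609375), (41.122474670410156, 135.0389862060547), 43.25161361694336) [[ 548.  -398. ]
 [ 640.5 -496.3]
 [ 670.5 -468.1]
 [ 577.9 -369.8]]
head [ 639.1 -103.8  236.3] ((639.987548828125, -105.06329345703125), (199.85061645507812, 90.69645690917969), 1.7749196290969849) [[ 538.7  -62.8]
 [ 541.5 -153.5]
 [ 741.3 -147.3]
 [ 738.5  -56.6]]
```

```bash
cat > p.py <<'E'
import numpy as np
from plant import monitor
def st():
    s=monitor.observe(); v=s["ee_rot"]; return np.r_[s["position"],2*np.arctan2(v[1],v[0])],s
def seq(wps,dmax=200,ymax=.6,verbose=True):
    """wps: (x,y,z,heading of tool x); prints per call the shift (cm) and yaw, from measured pose, chained"""
    p,s=st(); p=p.copy()
    if verbose: print("now",np.round(p,2),"F",np.round(s["contact_force"],1),"open",round(float(s["opening"]),1),"j6",round(float(s["joint_pos"][5]),2),"t",round(float(s["time"]),1))
    for w in wps:
        w=np.array(w,float); dh=w[3]-p[3]; 
        while True:
            d=w-p; d[3]=(d[3]+2*np.pi)%(4*np.pi)-2*np.pi
            n=max(np.linalg.norm(d[:3])/dmax,abs(d[3])/ymax,1e-9); f=1/np.ceil(n)
            g=d*f; c,q=np.cos(p[3]),np.sin(p[3])
            dx,dy,dz=g[0]*c+g[1]*q,g[0]*q-g[1]*c,-g[2]
            o=np.r_[np.round(np.array([dx,dy,dz])/10,2),round(-g[3],3)]
            print(*o)
            dx,dy,dz=o[:3]*10; p[:3]+=[dx*c+dy*q,dx*q-dy*c,-dz]; p[3]-=o[3]
            if f==1: break
        print("  ->",np.round(p,1))
E
cat > m.py <<'E'
from h import *
from plant import viewer
def mounts(show=True):
    out={}
    for n in("scene","top"):
        c=viewer.capture(n);X=cloud(c)
        reg=(X[...,0]>330)&(X[...,0]<650)&(X[...,1]>235)&(X[...,1]<460)
        m=(reg&(X[...,2]>15)&(X[...,2]<33)).astype(np.uint8); k,L,S,_=cv2.connectedComponentsWithStats(m)
        for i in range(1,k):
            if S[i,4]>50:
                q=X[L==i]; a=cv2.minAreaRect(q[q[:,2]>np.percentile(q[:,2],60)-4][:,:2].astype(np.float32))
                ang=a[2] if a[1][0]<a[1][1] else a[2]+90
                print(n,np.round(a[0],1),np.round(a[1],1),"short-side heading",round(np.radians(ang),2),"z",np.percentile(q[:,2],80).round(1),c["image"][L==i].mean(0).round())
E
python3 -c "
from p import *
seq([(400,-100,200,1.3),(538.5,295.4,110,2.36),(538.5,295.4,35,2.36),(538.5,295.4,9,2.36)])"
```

```text
now [ 180.15 -519.41  230.72   -5.95] F [0.6 0.3 0.6] open 85.5 j6 1.42 t 0.1
3.83 -3.6 0.34 0.591
1.18 -5.13 0.34 0.591
-1.88 -4.91 0.34 0.591
-4.3 -3.03 0.34 0.591
-5.26 -0.12 0.34 0.591
-4.44 2.83 0.34 0.59
-2.12 4.82 0.34 0.591
0.93 5.18 0.35 0.59
3.65 3.78 0.34 0.591
  -> [ 400.  -100.1  200.   -11.3]
13.94 0.92 3.0 -0.353
12.76 5.69 3.0 -0.354
9.99 9.75 3.0 -0.353
  -> [538.5 295.4 110.  -10.2]
0.0 -0.0 7.5 -0.0
  -> [538.5 295.4  35.  -10.2]
0.0 -0.0 2.6 -0.0
  -> [538.5 295.4   9.  -10.2]
```

```bash
sed -i 's/s=monitor.observe(); v=s\["ee_rot"\]; return .*/s=monitor.observe(); v=s["ee_rot"]; j=s["joint_pos"]; h=2*np.arctan2(v[1],v[0]); e=j[0]+np.pi-j[5]; h+=2*np.pi*np.round((e-h)\/2\/np.pi); return np.r_[s["position"],h],s/; s/ d\[3\]=(d\[3\].*$//' p.py
python3 -c "
from p import *
seq([(400,-100,200,1.5),(538.5,295.4,110,2.36),(538.5,295.4,35,2.36),(538.5,295.4,9,2.36)])"
```

```text
now [ 1.8015e+02 -5.1941e+02  2.3072e+02  3.3000e-01] F [0.6 0.3 0.6] open 85.5 j6 1.42 t 0.1
11.5 -10.81 1.02 -0.389
14.75 -5.63 1.03 -0.389
15.78 0.37 1.02 -0.388
  -> [ 400.  -100.   200.     1.5]
13.47 3.67 3.0 -0.287
11.88 7.34 3.0 -0.287
9.33 10.4 3.0 -0.286
  -> [538.5 295.4 110.    2.4]
-0.0 -0.0 7.5 -0.0
  -> [538.5 295.4  35.    2.4]
-0.0 -0.0 2.6 -0.0
  -> [538.5 295.4   9.    2.4]
```

Emit:
{"name": "carry_out", "arguments": {
  "plan": [0,2.3,-2.16,0.2,-0.078,0,4.6,-4.32,0.4,-0.156,0,6.9,-6.49,0.61,-0.233,0,9.2,-8.65,0.82,-0.311,0,11.5,-10.81,1.02,-0.389]
}}

```text
time: 0.52
position: [253.7, -378.3, 220.6]
ee_rot: [-2.936, -1.116, -0.0]
contact_force: [1.0, 0.1, -0.9]
opening: 85.3
finger_force: 0.0
```

Emit:
{"name": "carry_out", "arguments": {
  "plan": [0,2.95,-1.13,0.2,-0.078,0,5.9,-2.25,0.41,-0.156,0,8.85,-3.38,0.62,-0.233,0,11.8,-4.5,0.82,-0.311,0,14.75,-5.63,1.03,-0.389]
}}

```text
time: 0.93
position: [327.1, -238.5, 210.6]
ee_rot: [-2.665, -1.662, 0.0]
contact_force: [0.7, 0.2, 0.9]
opening: 85.3
finger_force: 0.0
```

Emit:
{"name": "carry_out", "arguments": {
  "plan": [0,3.16,0.07,0.2,-0.078,0,6.3,0.15,0.41,-0.155,0,9.5,0.22,0.61,-0.233,0,12.6,0.3,0.82,-0.31,0,15.78,0.37,1.02,-0.388]
}}

```text
time: 1.35
position: [400.3, -98.6, 200.4]
ee_rot: [-2.295, -2.145, 0.0]
contact_force: [0.1, -0.6, -0.1]
opening: 85.3
finger_force: 0.0
```

Emit:
{"name": "carry_out", "arguments": {
  "plan": [0,2.7,0.73,0.6,-0.057,0,5.4,1.47,1.2,-0.115,0,8.1,2.2,1.8,-0.172,0,10.8,2.94,2.4,-0.23,0,13.47,3.67,3.0,-0.287]
}}

```text
time: 1.77
position: [446.3, 33.1, 170.1]
ee_rot: [-1.965, -2.451, 0.0]
contact_force: [1.1, -0.0, -0.4]
opening: 85.3
finger_force: 0.0
```

Emit:
{"name": "carry_out", "arguments": {
  "plan": [0,2.4,1.47,0.6,-0.057,0,4.8,2.94,1.2,-0.115,0,7.1,4.4,1.8,-0.172,0,9.5,5.87,2.4,-0.23,0,11.88,7.34,3.0,-0.287]
}}

```text
time: 2.18
position: [492.5, 164.8, 140.0]
ee_rot: [-1.594, -2.706, 0.001]
contact_force: [-0.6, -1.4, 0.3]
opening: 85.6
finger_force: 0.0
```

Emit:
{"name": "carry_out", "arguments": {
  "plan": [0.3,1.9,2.1,0.6,-0.057,0.3,3.8,4.2,1.2,-0.115,0.3,5.7,6.3,1.8,-0.172,0.3,7.6,8.4,2.4,-0.23,0.3,9.33,10.4,3.0,-0.286]
}}

```text
time: 2.6
position: [538.6, 296.8, 109.8]
ee_rot: [-1.192, -2.906, 0.001]
contact_force: [0.4, -0.8, -0.5]
opening: 59.4
finger_force: 0.0
```

```bash
python3 -c "
from m import *
mounts()
from p import *
seq([(538.5,295.4,35,2.36),(538.5,295.4,9,2.36)])
c=viewer.capture('top');cv2.imwrite('pics/a.png',cv2.resize(c['image'][140:290,115:265][:,:,::-1],None,fx=4,fy=4,interpolation=cv2.INTER_CUBIC))"
```

```text
scene [474.4 404. ] [26.5 37.9] short-side heading 0.94 z 28.6 [55. 89. 58.]
scene [539.4 294.6] [28.2 35.4] short-side heading 0.85 z 28.5 [50. 49. 47.]
scene [562.  389.7] [28.1 36.5] short-side heading 0.58 z 28.9 [126.  74.  50.]
now [538.77 298.07 108.63   2.36] F [ 0.5 -0.   0.8] open 59.9 j6 1.15 t 2.7
-0.17 -0.21 7.36 0.005
  -> [538.5 295.4  35.    2.4]
0.0 0.0 2.6 -0.0
  -> [538.5 295.4   9.    2.4]
```

Emit:
{"name": "carry_out", "arguments": {
  "plan": [0.3,0,0,2,0,0.3,0,0,4,0,0.3,0,0,6,0,0.3,0,0,7.4,0,0.3,0,0,7.4,0]
}}

```text
time: 3.17
position: [536.8, 293.6, 33.9]
ee_rot: [-1.198, -2.9, 0.006]
contact_force: [-0.6, -0.3, -0.1]
opening: 60.0
finger_force: 0.0
```

```bash
python3 -c "
from m import *
mounts()
from p import *
seq([(538.5,295.4,9,2.36)])
c=viewer.capture('scene');seq([(538.5,295.4,9,2.36)]);cv2.imwrite('pics/a.png',cv2.resize(c['image'][180:300,265:385][:,:,::-1],None,fx=5,fy=5,interpolation=cv2.INTER_CUBIC))"
```

```text
scene [475.4 403.7] [27.7 34.7] short-side heading 0.9 z 29.1 [54. 89. 57.]
scene [541.8 291.9] [26.6 28.8] short-side heading 0.8 z 29.2 [42. 41. 39.]
scene [561.9 390.6] [27.7 36.7] short-side heading 0.52 z 27.5 [124.  74.  50.]
now [538.35 294.46  36.82   2.36] F [ 0.5 -0.3  0.7] open 59.8 j6 1.15 t 3.3
0.06 0.08 2.78 -0.001
  -> [538.5 295.5   9.    2.4]
now [538.94 294.78  37.55   2.36] F [ 0.4 -0.2 -0.1] open 59.7 j6 1.15 t 3.3
0.07 0.01 2.86 -0.001
  -> [538.5 295.3   9.    2.4]
```

View pics/a.png

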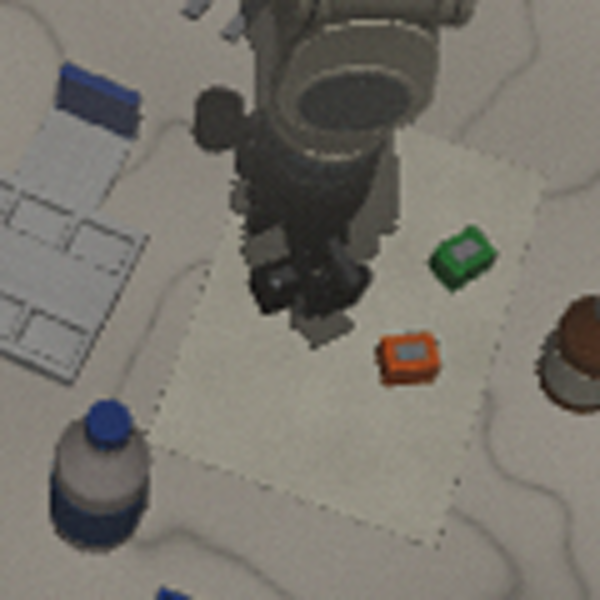

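The gripper straddles the black mount near (310,285) in the crop. I go down and grip, tracking the commanded pose because the readings are noisy.

Emit:
{"name": "carry_out", "arguments": {
  "plan": [0.3,0,0,0.7,0,0.3,0,0,1.4,0,0.3,0,0,2.1,0,0.3,0,0,2.7,0,0.3,0,0,2.7,0]
}}

```text
time: 3.73
position: [537.8, 294.9, 8.0]
ee_rot: [-1.196, -2.903, 0.002]
contact_force: [0.2, -0.7, -0.2]
opening: 59.9
finger_force: 0.0
```

Emit:
{"name": "carry_out", "arguments": {
  "plan": [1,0,0,0,0,1,0,0,0,0,1,0,0,0,0,1,0,0,0,0,1,0,0,0,0]
}}

```text
time: 4.15
position: [538.9, 295.3, 10.1]
ee_rot: [1.197, 2.904, 0.001]
contact_force: [0.2, -0.7, 2.4]
opening: 24.4
finger_force: 59.3
```

Emit:
{"name": "carry_out", "arguments": {
  "plan": [1,0,0,0,0,1,0,0,-1,0,1,0,0,-2.5,0,1,0,0,-4.5,0,1,0,0,-6,0]
}}

```text
time: 4.57
position: [538.6, 295.2, 71.2]
ee_rot: [1.197, 2.904, 0.0]
contact_force: [1.0, 0.6, -0.6]
opening: 24.6
finger_force: 58.9
```

```bash
cat > p.py <<'E'
import numpy as np,json
from plant import monitor
def st(n=1):
    s=monitor.observe(); v=s["ee_rot"]; j=s["joint_pos"]; h=2*np.arctan2(v[1],v[0]); e=j[0]+np.pi-j[5]; h+=2*np.pi*np.round((e-h)/2/np.pi); return np.r_[s["position"],h],s
def seq(start,wps,dmax=200,ymax=.6):
    """start: commanded pose; wps (x,y,z,heading of tool x); prints per call shift (cm), yaw"""
    m,s=st(); print("meas",np.round(m,2).tolist(),"F",np.round(s["contact_force"],1),"open",round(float(s["opening"]),1),"ff",round(float(s["finger_force"]),1),"j6",round(float(s["joint_pos"][5]),2),"t",round(float(s["time"]),1))
    p=np.array(start,float)
    for w in wps:
        w=np.array(w,float)
        while True:
            d=w-p; n=max(np.linalg.norm(d[:3])/dmax,abs(d[3])/ymax,1e-9); f=1/np.ceil(n)
            g=d*f; c,q=np.cos(p[3]),np.sin(p[3])
            o=np.r_[np.round(np.array([g[0]*c+g[1]*q,g[0]*q-g[1]*c,-g[2]])/10,2),round(-g[3],3)]
            print(*o)
            dx,dy,dz=o[:3]*10; p[:3]+=[dx*c+dy*q,dx*q-dy*c,-dz]; p[3]-=o[3]
            if f==1: break
        print("  ->",np.round(p,2).tolist())
hc=np.array([588.5,120.8]); hh=-0.081
def pocket(x,y):
    c,s=np.cos(hh),np.sin(hh); return hc+[x*c-y*s,x*s+y*c]
E
python3 -c "
from p import *
a=pocket(-39,46);print(a)
seq((538.54,295.17,69.6,2.36),[(*a,70,1.49),(*a,30,1.49)])"
```

```text
[553.34979652 169.80472625]
meas [538.58, 295.2, 71.22, 2.36] F [ 1.   0.6 -0.6] open 24.6 ff 58.9 j6 1.15 t 4.6
-4.94 -3.93 -0.02 0.435
-6.14 -1.48 -0.02 0.435
  -> [553.34, 169.76, 70.0, 1.49]
0.01 0.0 4.0 -0.0
  -> [553.34, 169.86, 30.0, 1.49]
```

Emit:
{"name": "carry_out", "arguments": {
  "plan": [1,-1,-0.8,0,0.087,1,-2,-1.6,0,0.174,1,-3,-2.4,0,0.261,1,-4,-3.2,0,0.348,1,-4.94,-3.93,0,0.435]
}}

```text
time: 4.98
position: [545.9, 231.8, 70.2]
ee_rot: [1.801, 2.574, -0.0]
contact_force: [0.0, 0.1, -1.3]
opening: 24.5
finger_force: 59.0
```

Emit:
{"name": "carry_out", "arguments": {
  "plan": [1,-1.4,-0.4,0,0.1,1,-2.8,-0.7,0,0.2,1,-4.2,-1,0,0.3,1,-5.4,-1.3,0,0.4,1,-6.14,-1.48,0,0.435]
}}

```text
time: 5.4
position: [553.4, 168.6, 70.1]
ee_rot: [2.315, 2.123, -0.0]
contact_force: [0.5, 0.2, -0.3]
opening: 24.4
finger_force: 64.8
```

Emit:
{"name": "carry_out", "arguments": {
  "plan": [1,0,0,1,0,1,0,0,2,0,1,0,0,3,0,1,0,0,3.4,0,1,0,0,3.4,0]
}}

```text
time: 5.82
position: [552.2, 170.2, 33.7]
ee_rot: [-2.306, -2.131, 0.004]
contact_force: [0.2, 0.1, -0.5]
opening: 24.3
finger_force: 64.9
```

```bash
python3 -c "
from m import *
from p import *
c=viewer.capture('scene');t=viewer.capture('top')
np.savez('s1.npz',**c);np.savez('t1.npz',**t)
seq((553.34,169.8,36,1.49),[])
a=c['image'][195:275,235:315];b=t['image'][165:245,195:275]
cv2.imwrite('pics/b.png',cv2.resize(np.hstack([a,b])[:,:,::-1],None,fx=5,fy=5,interpolation=cv2.INTER_CUBIC))"
```

```text
meas [553.1, 170.22, 35.18, 1.49] F [ 0.2 -0.3 -0.6] open 24.5 ff 64.9 j6 1.8 t 5.9
```

View pics/b.png

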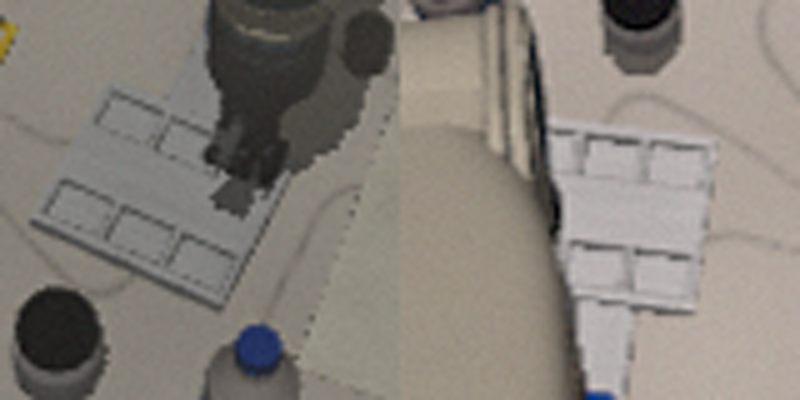

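The view shows the gripper above the target pocket, with the black mount hidden by the fingers. I lower it gently and watch the force.

Emit:
{"name": "carry_out", "arguments": {
  "plan": [1,0,0,0.5,0,1,0,0,0.9,0,1,0,0,1.2,0,1,0,0,1.4,0,1,0,0,1.6,0]
}}

```text
time: 6.33
position: [553.6, 169.6, 21.9]
ee_rot: [2.308, 2.129, 0.002]
contact_force: [-13.1, -6.0, 44.2]
opening: 24.1
finger_force: 70.6
```

Contact came at deck height. The side forces point to −x and −y, so the chamfer is pushing that way. I raise a little, shift and retry.

Emit:
{"name": "carry_out", "arguments": {
  "plan": [1,0,0,-0.7,0,1,0,0,-0.7,0,1,-0.1,-0.2,-0.7,0,1,-0.1,-0.2,-0.3,0,1,-0.1,-0.2,-0.1,0]
}}

```text
time: 6.75
position: [551.5, 168.7, 20.9]
ee_rot: [2.309, 2.129, 0.001]
contact_force: [-0.3, -3.2, -1.4]
opening: 24.3
finger_force: 65.0
```

```bash
python3 -c "
from p import *
seq((553.34,169.8,21,1.49),[])"
```

```text
meas [551.45, 168.71, 20.92, 1.49] F [-0.3 -3.2 -1.4] open 24.3 ff 65.0 j6 1.8 t 6.8
```

Emit:
{"name": "carry_out", "arguments": {
  "plan": [1,-0.05,0,0.1,0,1,-0.1,0,0.2,0,1,-0.1,0,0.3,0,1,-0.1,0,0.4,0,1,-0.1,0,0.4,0]
}}

```text
time: 7.17
position: [551.2, 167.9, 16.1]
ee_rot: [-2.31, -2.13, 0.0]
contact_force: [1.6, -1.1, -1.7]
opening: 24.1
finger_force: 65.0
```

Emit:
{"name": "carry_out", "arguments": {
  "plan": [1,0,0,0.15,0,1,0,0,0.25,0,1,0,0,0.25,0,0.4,0,0,0.2,0,0.4,0,0,0.2,0]
}}

```text
time: 7.58
position: [550.9, 168.0, 14.5]
ee_rot: [-2.309, -2.13, 0.0]
contact_force: [0.6, 0.1, -0.2]
opening: 47.4
finger_force: 0.0
```

Emit:
{"name": "carry_out", "arguments": {
  "plan": [0.4,0,0,0,0,0.4,0,0,-1,0,0.4,0,0,-3,0,0.4,0,0,-6,0,0.4,0,0,-9,0]
}}

```text
time: 8.0
position: [550.5, 167.9, 105.6]
ee_rot: [-2.309, -2.129, 0.003]
contact_force: [1.2, 0.4, 0.4]
opening: 51.1
finger_force: 0.0
```

```bash
python3 -c "
from m import *
from p import *
mounts()
g=(473,404)
seq((551.2,168,105,1.49),[(400,230,120,2.2)])
c=viewer.capture('scene')
X=cloud(c); m=(X[...,2]>10)&(X[...,2]<16)&(X[...,0]>500)&(X[...,0]<670)&(X[...,1]>20)&(X[...,1]<220)
a=c['image'][195:275,235:315];
cv2.imwrite('pics/c.png',cv2.resize(a[:,:,::-1],None,fx=6,fy=6,interpolation=cv2.INTER_CUBIC))"
```

```text
scene [416.9 290.9] [36.5 28.2] short-side heading 2.37 z 28.2 [115.  71.  66.]
scene [474.8 404.6] [28.  39.6] short-side heading 0.93 z 28.0 [58. 90. 60.]
scene [562.4 390. ] [29.2 36.1] short-side heading 0.45 z 29.3 [127.  75.  51.]
top [558.  390.9] [26.4 35.6] short-side heading 0.49 z 28.3 [164.  94.  50.]
top [471.8 405.4] [25.8 34.5] short-side heading 0.93 z 28.8 [ 61. 120.  75.]
meas [553.46, 168.37, 109.82, 1.49] F [ 1.1  0.1 -1. ] open 51.3 ff 0.0 j6 1.8 t 8.1
2.48 -7.79 -0.75 -0.355
5.03 -6.43 -0.75 -0.355
  -> [400.04, 230.02, 120.0, 2.2]
```

View pics/c.png

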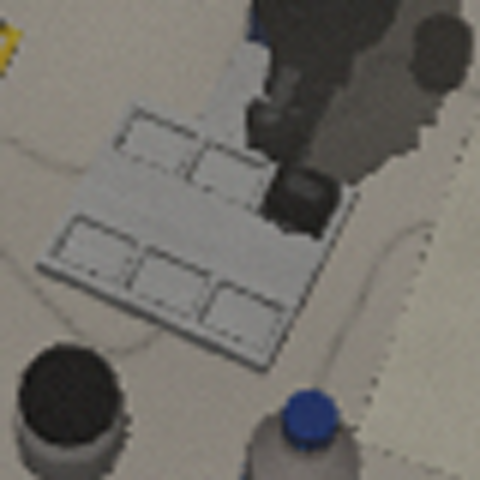

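The black mount is seated in the −x,+y pocket at crop (300,200). Red is next.

```bash
sed -i 's/588.5,120.8/586.7,119.3/' p.py; python3 -c "
from p import *
a=pocket(-39,-46);print(a)
R=(413.5,290.2)
seq((551.2,168,105,1.49),[(*R,60,.76),(*R,9.5,.76),(*R,70,.76),(*a,60,1.49),(*a,30,1.49)])"
```

```text
[544.10594261  76.60636728]
meas [552.5, 168.23, 107.48, 1.49] F [ 0.7 -0.1 -0.9] open 51.6 ff 0.0 j6 1.8 t 8.2
5.53 -7.36 2.25 0.365
2.55 -8.84 2.25 0.365
  -> [413.54, 290.18, 60.0, 0.76]
-0.0 -0.0 5.05 -0.0
  -> [413.54, 290.18, 9.5, 0.76]
-0.0 -0.0 -6.05 -0.0
  -> [413.54, 290.18, 70.0, 0.76]
-2.62 12.24 0.5 -0.365
-6.82 10.49 0.5 -0.365
  -> [544.11, 76.65, 60.0, 1.49]
-0.0 -0.0 3.0 -0.0
  -> [544.11, 76.65, 30.0, 1.49]
```

Emit:
{"name": "carry_out", "arguments": {
  "plan": [0.35,1.1,-1.5,0.45,0.073,0.35,2.2,-3,0.9,0.146,0.35,3.3,-4.4,1.35,0.22,0.35,4.4,-5.9,1.8,0.292,0.35,5.53,-7.36,2.25,0.365]
}}

```text
time: 8.57
position: [481.0, 229.3, 81.2]
ee_rot: [-2.66, -1.67, 0.002]
contact_force: [-0.1, 0.5, 0.7]
opening: 55.7
finger_force: 0.0
```

Emit:
{"name": "carry_out", "arguments": {
  "plan": [0.35,0.5,-1.8,0.45,0.073,0.35,1,-3.6,0.9,0.146,0.35,1.5,-5.4,1.35,0.22,0.35,2,-7.2,1.8,0.292,0.35,2.55,-8.84,2.25,0.365]
}}

```text
time: 8.98
position: [412.0, 290.4, 58.7]
ee_rot: [2.92, 1.16, -0.003]
contact_force: [-0.0, 0.5, 0.0]
opening: 55.4
finger_force: 0.0
```

Emit:
{"name": "carry_out", "arguments": {
  "plan": [0.35,0,0,0,0,0.35,0,0,1.6,0,0.35,0,0,3.2,0,0.35,0,0,4.5,0,0.35,0,0,5.05,0]
}}

```text
time: 9.4
position: [412.9, 289.4, 7.3]
ee_rot: [2.917, 1.167, -0.004]
contact_force: [-0.1, -0.5, -0.5]
opening: 55.9
finger_force: 0.0
```

Emit:
{"name": "carry_out", "arguments": {
  "plan": [0.35,0,0,0,0,1,0,0,0,0,1,0,0,0,0,1,0,0,0,0,1,0,0,0,0]
}}

```text
time: 9.82
position: [414.2, 290.4, 10.0]
ee_rot: [-2.917, -1.165, -0.003]
contact_force: [0.3, -0.3, 4.7]
opening: 24.6
finger_force: 59.6
```

Emit:
{"name": "carry_out", "arguments": {
  "plan": [1,0,0,0,0,1,0,0,-1,0,1,0,0,-2.5,0,1,0,0,-4.5,0,1,0,0,-6.05,0]
}}

```text
time: 10.23
position: [413.6, 290.2, 70.9]
ee_rot: [-2.917, -1.165, -0.001]
contact_force: [-0.5, 0.5, 0.1]
opening: 25.0
finger_force: 59.1
```

```bash
python3 -c "
from m import *
from p import *
mounts()
seq((413.54,290.18,70,.76),[])
c=viewer.capture('scene');print(proj(c,(413.5,290,70)))
cv2.imwrite('pics/d.png',cv2.resize(c['image'][150:250,270:370][:,:,::-1],None,fx=5,fy=5,interpolation=cv2.INTER_CUBIC))"
```

```text
scene [474.8 404. ] [26.9 35.1] short-side heading 0.86 z 28.7 [59. 93. 61.]
scene [561.4 390.3] [27.4 36.6] short-side heading 0.52 z 29.0 [128.  76.  52.]
top [558.3 389.7] [27.  33.9] short-side heading 0.54 z 28.2 [168.  99.  55.]
meas [414.84, 290.79, 72.04, 0.76] F [ 0.6  0.1 -0.1] open 24.4 ff 59.1 j6 2.83 t 10.3
[332.36832137 198.51405271]
```

Emit:
{"name": "carry_out", "arguments": {
  "plan": [1,-0.5,2.4,0.1,-0.073,1,-1,4.9,0.2,-0.146,1,-1.6,7.3,0.3,-0.22,1,-2.1,9.8,0.4,-0.292,1,-2.62,12.24,0.5,-0.365]
}}

```text
time: 10.8
position: [478.8, 182.2, 63.6]
ee_rot: [-2.654, -1.68, 0.002]
contact_force: [1.3, 0.8, -0.9]
opening: 24.5
finger_force: 59.1
```

Emit:
{"name": "carry_out", "arguments": {
  "plan": [1,-1.8,2.8,0.1,-0.1,1,-3.6,5.6,0.2,-0.2,1,-5.4,8.3,0.3,-0.3,1,-6.5,10,0.5,-0.365,1,-6.82,10.49,0.5,-0.365]
}}

```text
time: 11.22
position: [545.1, 73.8, 58.1]
ee_rot: [-2.308, -2.13, 0.002]
contact_force: [0.3, 0.4, -0.9]
opening: 24.4
finger_force: 59.1
```

Emit:
{"name": "carry_out", "arguments": {
  "plan": [1,0,0,0.8,0,1,0,0,1.6,0,1,0,0,2.4,0,1,0,0,3,0,1,0,0,3,0]
}}

```text
time: 11.63
position: [542.6, 77.6, 27.9]
ee_rot: [-2.307, -2.129, 0.003]
contact_force: [-0.8, 0.1, -0.6]
opening: 24.3
finger_force: 59.1
```

Emit:
{"name": "carry_out", "arguments": {
  "plan": [1,0,0,0.3,0,1,0,0,0.6,0,1,0,0,0.7,0,1,0,0,0.8,0,1,0,0,0.9,0]
}}

```text
time: 12.05
position: [544.2, 76.6, 20.7]
ee_rot: [2.309, 2.129, 0.001]
contact_force: [-0.3, -0.3, -0.5]
opening: 24.7
finger_force: 59.1
```

Entering without contact. I continue to the floor and release.

Emit:
{"name": "carry_out", "arguments": {
  "plan": [1,0,0,0.1,0,1,0,0,0.2,0,1,0,0,0.3,0,1,0,0,0.4,0,1,0,0,0.4,0]
}}

```text
time: 12.47
position: [544.0, 76.6, 16.4]
ee_rot: [-2.31, -2.129, 0.0]
contact_force: [-0.8, -0.5, -0.1]
opening: 24.5
finger_force: 59.1
```

Emit:
{"name": "carry_out", "arguments": {
  "plan": [1,0,0,0.1,0,1,0,0,0.2,0,1,0,0,0.2,0,0.35,0,0,0.15,0,0.35,0,0,0.15,0]
}}

```text
time: 12.88
position: [544.2, 76.6, 15.2]
ee_rot: [2.309, 2.13, 0.0]
contact_force: [0.4, -0.5, 0.2]
opening: 47.5
finger_force: 0.0
```

Emit:
{"name": "carry_out", "arguments": {
  "plan": [0.35,0,0,0,0,0.35,0,0,-1,0,0.35,0,0,-3,0,0.35,0,0,-6,0,0.35,0,0,-8.5,0]
}}

```text
time: 13.3
position: [543.9, 76.6, 102.0]
ee_rot: [-2.309, -2.13, 0.0]
contact_force: [1.1, 0.2, 0.4]
opening: 55.4
finger_force: 0.0
```

```bash
python3 -c "
from m import *
from p import *
mounts()
a=pocket(39,46);print(a)
G=(471,404)
seq((544.1,76.65,100.5,1.49),[(*G,80,2.49),(*G,9.5,2.49),(*G,70,2.49),(*a,60,1.49)])
"
```

```text
scene [475.5 403.8] [25.7 37.5] short-side heading 0.98 z 29.9 [60. 95. 62.]
scene [563.4 390.1] [29.2 35.8] short-side heading 0.35 z 28.4 [128.  76.  52.]
top [558.7 390.4] [27.  35.5] short-side heading 0.51 z 29.4 [162.  93.  49.]
top [471.7 404.4] [28.  35.5] short-side heading 0.94 z 28.8 [ 58. 115.  72.]
[629.29405739 161.99363272]
meas [546.26, 76.65, 104.73, 1.49] F [1.6 0.2 0.3] open 55.3 ff 0.0 j6 1.64 t 13.4
16.02 -4.96 1.02 -0.5
16.44 3.32 1.03 -0.5
  -> [471.0, 404.01, 80.0, 2.49]
-0.0 -0.0 7.05 -0.0
  -> [471.0, 404.01, 9.5, 2.49]
-0.0 -0.0 -6.05 -0.0
  -> [471.0, 404.01, 70.0, 2.49]
-13.63 -4.82 0.5 0.5
-14.28 2.3 0.5 0.5
  -> [629.28, 161.95, 60.0, 1.49]
```

Emit:
{"name": "carry_out", "arguments": {
  "plan": [0.35,3.2,-1,0.2,-0.1,0.35,6.4,-2,0.4,-0.2,0.35,9.6,-3,0.6,-0.3,0.35,12.8,-4,0.8,-0.4,0.35,16.02,-4.96,1.02,-0.5]
}}

```text
time: 13.82
position: [506.9, 241.6, 89.9]
ee_rot: [-1.705, -2.639, 0.0]
contact_force: [0.9, 0.7, 0.0]
opening: 56.0
finger_force: 0.0
```

Emit:
{"name": "carry_out", "arguments": {
  "plan": [0.35,3.3,0.7,0.2,-0.1,0.35,6.6,1.3,0.4,-0.2,0.35,9.9,2,0.6,-0.3,0.35,13.2,2.7,0.8,-0.4,0.35,16.44,3.32,1.03,-0.5]
}}

```text
time: 14.23
position: [470.3, 405.6, 79.5]
ee_rot: [-0.998, -2.979, 0.0]
contact_force: [0.3, -0.5, 0.0]
opening: 55.8
finger_force: 0.0
```

Emit:
{"name": "carry_out", "arguments": {
  "plan": [0.35,0,0,0,0,0.35,0,0,2.5,0,0.35,0,0,5,0,0.35,0,0,6.5,0,0.35,0,0,7.05,0]
}}

```text
time: 14.65
position: [469.7, 403.0, 6.5]
ee_rot: [-1.005, -2.974, 0.005]
contact_force: [-1.1, -0.5, 0.6]
opening: 55.5
finger_force: 0.0
```

Emit:
{"name": "carry_out", "arguments": {
  "plan": [0.35,0,0,0,0,1,0,0,0,0,1,0,0,0,0,1,0,0,0,0,1,0,0,0,0]
}}

```text
time: 15.07
position: [471.9, 404.4, 10.7]
ee_rot: [1.006, 2.975, 0.003]
contact_force: [0.1, 0.3, 6.2]
opening: 24.5
finger_force: 59.9
```

Emit:
{"name": "carry_out", "arguments": {
  "plan": [1,0,0,0,0,1,0,0,-1,0,1,0,0,-2.5,0,1,0,0,-4.5,0,1,0,0,-6.05,0]
}}

```text
time: 15.48
position: [471.2, 404.0, 71.7]
ee_rot: [1.006, 2.976, 0.001]
contact_force: [-0.1, 0.1, -0.1]
opening: 24.7
finger_force: 59.1
```

Emit:
{"name": "carry_out", "arguments": {
  "plan": [1,-2.7,-1,0.1,0.1,1,-5.4,-1.9,0.2,0.2,1,-8.1,-2.9,0.3,0.3,1,-10.9,-3.9,0.4,0.4,1,-13.63,-4.82,0.5,0.5]
}}

```text
time: 15.9
position: [550.8, 281.8, 65.7]
ee_rot: [1.717, 2.63, 0.001]
contact_force: [0.9, 1.1, -0.9]
opening: 24.8
finger_force: 59.1
```

Emit:
{"name": "carry_out", "arguments": {
  "plan": [1,-3.6,0.6,0.1,0.12,1,-7.2,1.2,0.2,0.24,1,-10.8,1.7,0.3,0.36,1,-13.6,2.2,0.5,0.48,1,-14.28,2.3,0.5,0.5]
}}

```text
time: 16.32
position: [631.7, 157.9, 60.1]
ee_rot: [2.32, 2.116, 0.001]
contact_force: [-0.8, 0.0, -0.1]
opening: 24.5
finger_force: 59.1
```

Emit:
{"name": "carry_out", "arguments": {
  "plan": [1,0,0,0.8,0,1,0,0,1.6,0,1,0,0,2.4,0,1,0,0,3,0,1,0,0,3,0]
}}

```text
time: 16.73
position: [627.6, 163.0, 27.8]
ee_rot: [-2.306, -2.131, 0.004]
contact_force: [-0.7, 0.1, -1.2]
opening: 24.3
finger_force: 59.1
```

Emit:
{"name": "carry_out", "arguments": {
  "plan": [1,0,0,0.3,0,1,0,0,0.6,0,1,0,0,0.7,0,1,0,0,0.8,0,1,0,0,0.9,0]
}}

```text
time: 17.15
position: [629.3, 161.9, 20.7]
ee_rot: [2.309, 2.13, 0.0]
contact_force: [0.6, 0.1, 0.3]
opening: 24.4
finger_force: 59.1
```

Emit:
{"name": "carry_out", "arguments": {
  "plan": [1,0,0,0.1,0,1,0,0,0.2,0,1,0,0,0.3,0,1,0,0,0.4,0,1,0,0,0.4,0]
}}

```text
time: 17.57
position: [629.2, 161.8, 16.3]
ee_rot: [-2.31, -2.129, 0.0]
contact_force: [-0.1, 0.0, -0.5]
opening: 24.5
finger_force: 59.1
```

Emit:
{"name": "carry_out", "arguments": {
  "plan": [1,0,0,0.1,0,1,0,0,0.2,0,1,0,0,0.2,0,0.35,0,0,0.15,0,0.35,0,0,0.15,0]
}}

```text
time: 17.98
position: [629.4, 161.9, 15.3]
ee_rot: [2.309, 2.13, 0.001]
contact_force: [0.1, 0.4, 0.1]
opening: 47.8
finger_force: 0.0
```

Emit:
{"name": "carry_out", "arguments": {
  "plan": [0.35,0,0,0,0,0.35,0,0,-1,0,0.35,0,0,-3,0,0.35,0,0,-6,0,0.35,0,0,-8.5,0]
}}

```text
time: 18.4
position: [629.2, 161.9, 101.9]
ee_rot: [-2.309, -2.13, 0.0]
contact_force: [1.5, 0.6, 1.0]
opening: 55.3
finger_force: 0.0
```

```bash
python3 -c "
from m import *
from p import *
mounts()
a=pocket(39,-46);print(a)
G=(557.6,389.8)
seq((629.3,162,100.5,1.49),[(*G,80,2.07),(*G,9.5,2.07),(*G,70,2.07),(*a,65,1.49)])
"
```

```text
scene [561.4 389.8] [27.1 37.1] short-side heading 0.5 z 28.4 [128.  77.  53.]
top [558.3 390.6] [26.3 35.4] short-side heading 0.5 z 28.2 [164.  94.  50.]
[621.85020348  70.29527375]
meas [631.48, 162.23, 105.36, 1.49] F [-0.4  1.1  0.9] open 55.7 ff 0.0 j6 1.77 t 18.5
11.06 -4.49 1.02 -0.29
11.89 -1.14 1.03 -0.29
  -> [557.63, 389.8, 80.0, 2.07]
0.0 -0.0 7.05 -0.0
  -> [557.63, 389.8, 9.5, 2.07]
0.0 -0.0 -6.05 -0.0
  -> [557.63, 389.8, 70.0, 2.07]
-15.56 -4.83 0.25 0.29
-16.3 -0.17 0.25 0.29
  -> [621.9, 70.27, 65.0, 1.49]
```

Emit:
{"name": "carry_out", "arguments": {
  "plan": [0.35,2.2,-0.9,0.2,-0.06,0.35,4.4,-1.8,0.4,-0.12,0.35,6.6,-2.7,0.6,-0.17,0.35,8.8,-3.6,0.8,-0.23,0.35,11.06,-4.49,1.02,-0.29]
}}

```text
time: 18.92
position: [593.0, 276.6, 89.8]
ee_rot: [-1.974, -2.444, 0.0]
contact_force: [0.3, 0.8, -0.3]
opening: 55.3
finger_force: 0.0
```

Emit:
{"name": "carry_out", "arguments": {
  "plan": [0.35,2.4,-0.2,0.2,-0.06,0.35,4.8,-0.5,0.4,-0.12,0.35,7.1,-0.7,0.6,-0.17,0.35,9.5,-0.9,0.8,-0.23,0.35,11.89,-1.14,1.03,-0.29]
}}

```text
time: 19.33
position: [557.1, 390.7, 79.4]
ee_rot: [-1.6, -2.703, 0.0]
contact_force: [0.4, 0.1, -0.4]
opening: 55.3
finger_force: 0.0
```

Emit:
{"name": "carry_out", "arguments": {
  "plan": [0.35,0,0,0,0,0.35,0,0,2.5,0,0.35,0,0,5,0,0.35,0,0,6.5,0,0.35,0,0,7.05,0]
}}

```text
time: 19.75
position: [556.3, 388.7, 6.2]
ee_rot: [-1.604, -2.699, 0.006]
contact_force: [0.1, -0.4, -0.4]
opening: 55.5
finger_force: 0.0
```

Emit:
{"name": "carry_out", "arguments": {
  "plan": [0.35,0,0,0,0,1,0,0,0,0,1,0,0,0,0,1,0,0,0,0,1,0,0,0,0]
}}

```text
time: 20.17
position: [558.6, 390.1, 10.8]
ee_rot: [1.604, 2.7, 0.004]
contact_force: [-0.0, -0.8, 5.9]
opening: 25.0
finger_force: 59.7
```

Emit:
{"name": "carry_out", "arguments": {
  "plan": [1,0,0,0,0,1,0,0,-1,0,1,0,0,-2.5,0,1,0,0,-4.5,0,1,0,0,-6.05,0]
}}

```text
time: 20.58
position: [557.8, 389.8, 71.6]
ee_rot: [1.604, 2.701, 0.001]
contact_force: [1.0, -0.0, -1.7]
opening: 24.5
finger_force: 58.9
```

Emit:
{"name": "carry_out", "arguments": {
  "plan": [1,-3.1,-1,0.05,0.06,1,-6.2,-1.9,0.1,0.12,1,-9.3,-2.9,0.15,0.17,1,-12.4,-3.9,0.2,0.23,1,-15.56,-4.83,0.25,0.29]
}}

```text
time: 21.0
position: [589.7, 228.7, 68.1]
ee_rot: [1.98, 2.438, 0.001]
contact_force: [0.3, 0.6, 0.7]
opening: 24.2
finger_force: 58.9
```

Emit:
{"name": "carry_out", "arguments": {
  "plan": [1,-3.8,0,0.05,0.07,1,-7.6,-0.1,0.1,0.14,1,-11.4,-0.1,0.15,0.21,1,-15,-0.2,0.2,0.27,1,-16.3,-0.17,0.25,0.29]
}}

```text
time: 21.42
position: [622.7, 65.8, 65.5]
ee_rot: [2.315, 2.121, 0.0]
contact_force: [0.5, -0.3, -0.4]
opening: 24.7
finger_force: 58.9
```

Emit:
{"name": "carry_out", "arguments": {
  "plan": [1,0,0,1,0,1,0,0,2,0,1,0,0,3,0,1,0,0,3.5,0,1,0,0,3.5,0]
}}

```text
time: 21.83
position: [620.6, 71.5, 27.7]
ee_rot: [-2.306, -2.131, 0.003]
contact_force: [-0.7, 0.5, -0.9]
opening: 24.7
finger_force: 58.9
```

Emit:
{"name": "carry_out", "arguments": {
  "plan": [1,0,0,0.3,0,1,0,0,0.6,0,1,0,0,0.7,0,1,0,0,0.8,0,1,0,0,0.9,0]
}}

```text
time: 22.25
position: [622.0, 70.3, 20.7]
ee_rot: [2.309, 2.13, 0.0]
contact_force: [0.2, 0.1, -0.2]
opening: 24.8
finger_force: 58.9
```

Emit:
{"name": "carry_out", "arguments": {
  "plan": [1,0,0,0.1,0,1,0,0,0.2,0,1,0,0,0.3,0,1,0,0,0.4,0,1,0,0,0.4,0]
}}

```text
time: 22.67
position: [621.8, 70.1, 16.4]
ee_rot: [-2.31, -2.129, 0.0]
contact_force: [-0.4, -0.0, 0.3]
opening: 24.4
finger_force: 58.9
```

Emit:
{"name": "carry_out", "arguments": {
  "plan": [1,0,0,0.1,0,1,0,0,0.2,0,1,0,0,0.2,0,0.35,0,0,0.15,0,0.35,0,0,0.15,0]
}}

```text
time: 23.08
position: [622.0, 70.1, 15.3]
ee_rot: [2.309, 2.129, 0.001]
contact_force: [0.3, -0.8, 0.1]
opening: 47.7
finger_force: 0.0
```

Emit:
{"name": "carry_out", "arguments": {
  "plan": [0.35,0,0,0,0,0.35,0,0,-1,0,0.35,0,0,-3,0,0.35,0,0,-6,0,0.35,0,0,-10,0]
}}

```text
time: 23.5
position: [620.4, 70.1, 114.4]
ee_rot: [-2.307, -2.127, 0.005]
contact_force: [0.6, 0.1, -0.2]
opening: 55.2
finger_force: 0.0
```

Emit:
{"name": "carry_out", "arguments": {
  "plan": [0.35,0,-4,0,0,0.35,0,-8,0,0,0.35,0,-12,0,0,0.35,0,-16,0,0,0.35,0,-18,0,0]
}}

```text
time: 23.92
position: [438.0, 85.1, 115.5]
ee_rot: [-2.308, -2.129, 0.002]
contact_force: [0.2, -0.2, 0.9]
opening: 55.3
finger_force: 0.0
```

```bash
python3 -c "
from m import *
from p import *
c=viewer.capture('scene');t=viewer.capture('top');np.savez('s2.npz',**c);np.savez('t2.npz',**t)
for n,k in(('s',c),('t',t)):
  X=cloud(k);m=(X[...,0]>500)&(X[...,0]<680)&(X[...,1]>20)&(X[...,1]<215)&(X[...,2]>22)&(X[...,2]<60)
  N,L,S,_=cv2.connectedComponentsWithStats(m.astype(np.uint8))
  for i in range(1,N):
    if S[i,4]>20:
      q=X[L==i];a=cv2.minAreaRect(q[:,:2].astype(np.float32));print(n,q.mean(0).round(1),'z80',np.percentile(q[:,2],[50,80]).round(1),np.round(a[1]),k['image'][L==i].mean(0).round())
seq((622,70.3,115,1.49),[])
a=c['image'][185:275,225:315];b=t['image'][170:260,190:280]
cv2.imwrite('pics/e.png',cv2.resize(np.hstack([a,b])[:,:,::-1],None,fx=4.4,fy=4.4,interpolation=cv2.INTER_CUBIC))"
```

```text
s [548.6  76.7  30.6] z80 [30.9 33.3] [38. 30.] [115.  60.  57.]
s [555.7 170.9  30.1] z80 [30.2 33.3] [37. 30.] [58. 56. 54.]
s [626.5  72.3  31.1] z80 [31.2 34.3] [36. 32.] [125.  73.  50.]
s [633.  163.4  30.9] z80 [31.3 33.8] [36. 33.] [56. 93. 61.]
t [629.8 163.1  30.7] z80 [30.6 32.8] [37. 27.] [ 66. 126.  81.]
t [622.6  71.4  31.5] z80 [31.4 33.5] [35. 27.] [176. 106.  62.]
meas [439.24, 85.13, 116.08, 1.49] F [ 1.7 -0.5 -0.4] open 55.4 ff 0.0 j6 1.65 t 24.0
```

View pics/e.png

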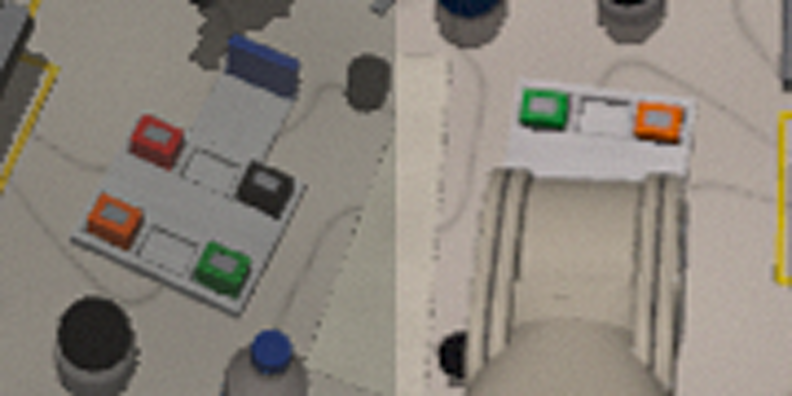

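All four mounts are seated, with tops measured at about 31 mm. The handle is clear at crop (262,65). Next I grip it.

```bash
python3 -c "
from p import *
H=(452.2,130.2)
seq((442.5,84.9,115.5,1.49),[(*H,75,1.49),(*H,22,1.49),(435,110,22,1.587),(435,-108.7,22,1.587)],dmax=110)
"
```

```text
meas [439.24, 85.13, 116.08, 1.49] F [ 1.7 -0.5 -0.4] open 55.4 ff 0.0 j6 1.65 t 24.0
4.59 0.6 4.05 -0.0
  -> [452.18, 130.17, 75.0, 1.49]
0.0 0.0 5.3 -0.0
  -> [452.18, 130.17, 22.0, 1.49]
-2.15 -1.55 -0.0 -0.097
  -> [435.0, 109.99, 22.0, 1.59]
-10.93 -0.18 -0.0 -0.0
-10.94 -0.17 -0.0 -0.0
  -> [435.04, -108.74, 22.0, 1.59]
```

Emit:
{"name": "carry_out", "arguments": {
  "plan": [0.35,1.5,0.2,1,0,0.35,3,0.4,2,0,0.35,4.59,0.6,3,0,0.35,4.59,0.6,4.05,0,0.35,4.59,0.6,4.05,0]
}}

```text
time: 24.43
position: [452.4, 130.5, 73.4]
ee_rot: [-2.308, -2.13, 0.002]
contact_force: [0.0, -0.5, -0.7]
opening: 55.9
finger_force: 0.0
```

Emit:
{"name": "carry_out", "arguments": {
  "plan": [0.35,0,0,1.5,0,0.35,0,0,3,0,0.35,0,0,4.5,0,0.35,0,0,5.3,0,0.35,0,0,5.3,0]
}}

```text
time: 24.85
position: [452.0, 129.6, 20.7]
ee_rot: [-2.309, -2.128, 0.003]
contact_force: [-0.2, 0.3, 1.5]
opening: 55.7
finger_force: 0.0
```

Emit:
{"name": "carry_out", "arguments": {
  "plan": [1,0,0,0,0,1,0,0,0,0,1,0,0,0,0,1,0,0,0,0,1,0,0,0,0]
}}

```text
time: 25.27
position: [452.8, 129.9, 22.5]
ee_rot: [2.309, 2.128, 0.002]
contact_force: [0.1, 0.0, 5.5]
opening: 11.1
finger_force: 59.1
```

Emit:
{"name": "carry_out", "arguments": {
  "plan": [1,-0.3,-0.2,0,-0.01,1,-0.8,-0.5,0,-0.035,1,-1.3,-0.9,0,-0.06,1,-1.8,-1.3,0,-0.085,1,-2.15,-1.55,0,-0.097]
}}

```text
time: 25.68
position: [436.2, 110.2, 22.5]
ee_rot: [2.199, 2.241, 0.006]
contact_force: [5.9, 3.9, 3.5]
opening: 11.0
finger_force: 59.1
```

Emit:
{"name": "carry_out", "arguments": {
  "plan": [1,-0.8,0,0,0,1,-2.5,0,0,0,1,-4.7,-0.1,0,0,1,-7.2,-0.1,0,0,1,-9.6,-0.15,0,0]
}}

```text
time: 26.1
position: [435.6, 14.2, 22.5]
ee_rot: [-2.2, -2.243, -0.006]
contact_force: [1.6, 8.8, 8.0]
opening: 11.6
finger_force: 60.0
```

Emit:
{"name": "carry_out", "arguments": {
  "plan": [1,-2.2,0,0,0,1,-4.2,-0.05,0,0,1,-6,-0.1,0,0,1,-7.2,-0.1,0,0,1,-8,-0.1,0,0]
}}

```text
time: 26.52
position: [435.8, -66.1, 22.5]
ee_rot: [-2.202, -2.24, -0.006]
contact_force: [1.6, 13.2, 13.5]
opening: 11.0
finger_force: 61.0
```

```bash
python3 -c "
from m import *
from p import *
seq((435,-66,22,1.587),[])
c=viewer.capture('scene');t=viewer.capture('top')
for n,k in(('s',c),('t',t)):
  X=cloud(k);m=(X[...,0]>490)&(X[...,0]<680)&(X[...,1]>-170)&(X[...,1]<70)&(X[...,2]>22)&(X[...,2]<45)
  N,L,S,_=cv2.connectedComponentsWithStats(m.astype(np.uint8))
  for i in range(1,N):
    if S[i,4]>20:
      q=X[L==i];a=cv2.minAreaRect(q[:,:2].astype(np.float32));print(n,np.round(a[0],1),np.percentile(q[:,2],[50,80]).round(1),np.round(a[1]),k['image'][L==i].mean(0).round())
a=c['image'][155:255,170:270];b=t['image'][150:250,225:325]
cv2.imwrite('pics/f.png',cv2.resize(np.hstack([a,b])[:,:,::-1],None,fx=4,fy=4,interpolation=cv2.INTER_CUBIC))"
```

```text
meas [435.81, -66.07, 22.51, 1.59] F [ 1.6 13.2 13.5] open 11.0 ff 61.0 j6 1.21 t 26.5
s [531.2 -13.6] [31.3 33.5] [30. 35.] [60. 59. 56.]
s [613.2 -91.3] [29.9 34.8] [27. 12.] [76. 50. 38.]
s [610.2 -12.6] [30.8 33.3] [30. 36.] [59. 94. 62.]
t [669.5 -52.7] [24.7 28. ] [18. 32.] [89. 87. 88.]
t [608.9 -14.2] [30.9 33.8] [27. 35.] [ 72. 127.  86.]
t [530.5 -16.5] [30.8 33.5] [27. 35.] [72. 70. 72.]
```

View pics/f.png

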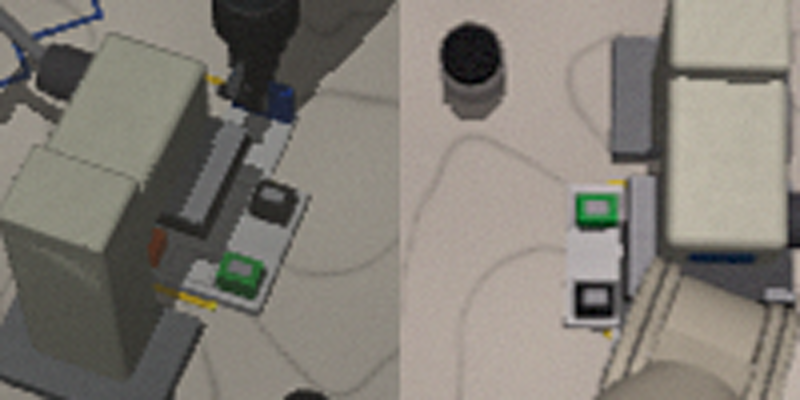

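The holder enters under the press with the green and black mounts in view and the mounts seated. I slide the last 43 mm.

Emit:
{"name": "carry_out", "arguments": {
  "plan": [1,-1,0,0,0,1,-2.2,-0.05,0,0,1,-3.2,-0.05,0,0,1,-3.9,-0.07,0,0,1,-4.3,-0.07,0,0]
}}

```text
time: 27.03
position: [435.8, -108.4, 22.5]
ee_rot: [-2.201, -2.241, -0.006]
contact_force: [0.5, 13.1, 13.2]
opening: 11.4
finger_force: 61.1
```

```bash
python3 -c "
from m import *
from p import *
seq((435,-109,22,1.587),[])
c=viewer.capture('scene');t=viewer.capture('top');seq((435,-109,22,1.587),[])
for n,k in(('s',c),('t',t)):
  X=cloud(k);m=(X[...,0]>490)&(X[...,0]<680)&(X[...,1]>-170)&(X[...,1]<70)&(X[...,2]>22)&(X[...,2]<45)
  N,L,S,_=cv2.connectedComponentsWithStats(m.astype(np.uint8))
  for i in range(1,N):
    if S[i,4]>20:
      q=X[L==i];a=cv2.minAreaRect(q[:,:2].astype(np.float32));print(n,np.round(a[0],1),np.percentile(q[:,2],[50,80]).round(1),np.round(a[1]),k['image'][L==i].mean(0).round())
a=c['image'][155:235,170:250];b=t['image'][180:260,255:335]
cv2.imwrite('pics/g.png',cv2.resize(np.hstack([a,b])[:,:,::-1],None,fx=5,fy=5,interpolation=cv2.INTER_CUBIC))"
```

```text
meas [435.76, -108.38, 22.51, 1.59] F [ 0.5 13.1 13.2] open 11.4 ff 61.1 j6 1.12 t 27.0
meas [435.85, -108.93, 22.5, 1.59] F [1.2 4.9 9.8] open 11.3 ff 60.4 j6 1.12 t 27.1
s [532.6 -45. ] [31.5 35.2] [16. 27.] [45. 44. 40.]
s [610.9 -54.6] [30.7 33.9] [37. 34.] [50. 71. 51.]
s [671.8 -46.1] [24.7 27.1] [16. 41.] [80. 81. 80.]
t [669.2 -47.7] [23.7 26.3] [18. 42.] [92. 90. 91.]
t [521.2 -57.7] [30.2 31.7] [35. 10.] [18. 18. 19.]
```

View pics/g.png

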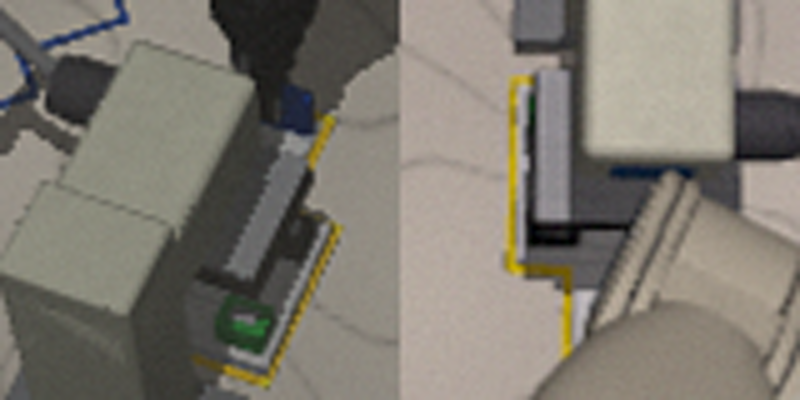

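The deck sits inside the yellow outline with an even yellow margin at its +y edge and corners. I release, rise, and measure the red bar.

Emit:
{"name": "carry_out", "arguments": {
  "plan": [0.4,0,0,0,0,0.4,0,0,0,0,0.4,0,0,0,0,0.4,0,0,-2,0,0.4,0,0,-5,0]
}}

```text
time: 27.55
position: [433.5, -108.5, 70.1]
ee_rot: [-2.2, -2.235, 0.003]
contact_force: [1.9, 0.7, 0.3]
opening: 51.0
finger_force: 0.0
```

Emit:
{"name": "carry_out", "arguments": {
  "plan": [1,-2,0,-4,0,1,-4,0,-8,0,1,-6,0,-12,0,1,-8,0,-16,0,1,-9,0,-18,0]
}}

```text
time: 27.97
position: [436.5, -200.3, 254.3]
ee_rot: [2.202, 2.238, 0.0]
contact_force: [1.2, -0.9, -0.9]
opening: 0.2
finger_force: 0.0
```

```bash
python3 -c "
from m import *
from p import *
seq((434.5,-199,252,1.587),[(434.5,-292,346,1.587),(571,-292,346,1.587)])
for n in('scene','top'):
  c=viewer.capture(n);X=cloud(c);H=hsv(c)
  m=(H[...,1]>130)&((H[...,0]<8)|(H[...,0]>172))&(X[...,2]>250)&(X[...,2]<345)&(X[...,1]<-240)&(X[...,1]>-360)
  q=X[m];print(n,len(q),q.mean(0).round(1),np.percentile(q,[3,97],axis=0).round(1))
  m=(X[...,0]>490)&(X[...,0]<650)&(X[...,1]>-190)&(X[...,1]<-20)&(X[...,2]>8)&(X[...,2]<20)&(H[...,1]<60)
  b=X[...,2]
  cv2.imwrite('pics/h_%s.png'%n,c['image'][:,:,::-1]); np.savez(n+'3.npz',**c)
t=np.load('top3.npz')['image'][180:270,265:345];s=np.load('scene3.npz')['image'][150:240,170:250]
cv2.imwrite('pics/h.png',cv2.resize(np.hstack([s,t])[:,:,::-1],None,fx=5,fy=5,interpolation=cv2.INTER_CUBIC))
"
```

```text
meas [436.46, -200.25, 254.34, 1.59] F [ 1.2 -0.9 -0.9] open 0.2 ff 0.0 j6 0.95 t 28.0
-9.3 -0.15 -9.4 -0.0
  -> [434.51, -292.01, 346.0, 1.59]
-0.22 13.65 -0.0 -0.0
  -> [571.02, -292.0, 346.0, 1.59]
scene 109 [ 577.5 -289.7  317.4] [[ 542.2 -299.   310.9]
 [ 612.2 -282.6  322.9]]
top 55 [ 594.6 -287.7  317.3] [[ 580.  -294.8  312. ]
 [ 607.7 -282.   322.1]]
```

View pics/h.png

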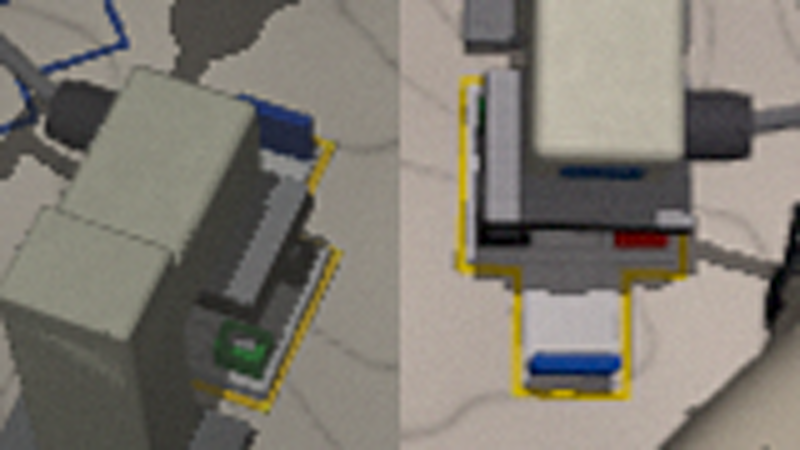

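Seen from above, the holder is centred in the yellow outline: handle inside the tab at (573,360), equal margins. Now the lever.

Emit:
{"name": "carry_out", "arguments": {
  "plan": [1,-2,0,-2,0,1,-4,0,-4,0,1,-6.5,-0.1,-6.5,0,1,-8.5,-0.1,-8.5,0,1,-9.3,-0.15,-9.4,0]
}}

```text
time: 28.48
position: [436.8, -294.4, 346.8]
ee_rot: [2.204, 2.237, -0.001]
contact_force: [0.1, -0.8, -1.1]
opening: -0.0
finger_force: 0.0
```

Emit:
{"name": "carry_out", "arguments": {
  "plan": [1,0,3,0,0,1,-0.1,6,0,0,1,-0.1,9,0,0,1,-0.2,12,0,0,1,-0.22,13.65,0,0]
}}

```text
time: 28.9
position: [575.6, -291.8, 343.5]
ee_rot: [-2.201, -2.238, 0.0]
contact_force: [0.8, -0.5, -0.3]
opening: -0.2
finger_force: 0.0
```

Emit:
{"name": "carry_out", "arguments": {
  "plan": [1,0,0,0.8,0,1,0,0,1.6,0,1,0,0,2.2,0,1,0,0,2.6,0,1,0,0,2.8,0]
}}

```text
time: 29.32
position: [573.2, -293.0, 318.0]
ee_rot: [2.202, 2.237, -0.001]
contact_force: [-0.3, -5.6, 11.2]
opening: 0.1
finger_force: 5.6
```

Emit:
{"name": "carry_out", "arguments": {
  "plan": [1,-1.5,0,1.4,0,1,-2.7,0,2.95,0,1,-3.7,0,4.7,0,1,-4.5,0,6.5,0,1,-5.1,0,8.4,0]
}}

```text
time: 29.73
position: [574.1, -346.5, 235.6]
ee_rot: [2.2, 2.231, -0.003]
contact_force: [-0.3, -9.0, 12.2]
opening: 0.4
finger_force: 6.1
```

Emit:
{"name": "carry_out", "arguments": {
  "plan": [1,-0.3,0,1.5,0,1,-0.4,0,3,0,1,-0.4,0,4.2,0,1,-0.3,0,5.2,0,1,-0.2,0,5.7,0]
}}

```text
time: 30.15
position: [574.1, -347.2, 177.4]
ee_rot: [2.202, 2.234, -0.003]
contact_force: [-1.4, -7.9, 10.5]
opening: -0.2
finger_force: 5.6
```

Emit:
{"name": "carry_out", "arguments": {
  "plan": [1,0,0,0.2,0,1,0,0,0.3,0,1,0,0,0.4,0,1,0,0,0.4,0,1,0,0,0.4,0]
}}

```text
time: 30.57
position: [574.1, -346.9, 175.0]
ee_rot: [2.201, 2.234, -0.002]
contact_force: [-2.3, -5.6, 11.3]
opening: -0.2
finger_force: 5.8
```

Emit:
{"name": "carry_out", "arguments": {
  "plan": [1,0,0,0.2,0,1,0,0,0.3,0,1,0,0,0.4,0,1,0,0,0.4,0,1,0,0,0.4,0]
}}

```text
time: 30.98
position: [574.3, -347.0, 174.1]
ee_rot: [2.199, 2.232, -0.002]
contact_force: [-6.4, -1.1, 29.2]
opening: 0.3
finger_force: 15.3
```

Emit:
{"name": "carry_out", "arguments": {
  "plan": [1,0,0,0.1,0,1,0,0,0.2,0,1,0,0,0.2,0,1,0,0,0.2,0,1,0,0,0.2,0]
}}

```text
time: 31.4
position: [574.3, -347.0, 173.7]
ee_rot: [2.197, 2.23, -0.001]
contact_force: [-9.4, 1.0, 40.5]
opening: 0.1
finger_force: 20.2
```

The lever is at its stop: the force jumped to 40 N with no further travel. I follow the bar back up.

Emit:
{"name": "carry_out", "arguments": {
  "plan": [1,0,0,-0.9,0,1,0,0,-2.6,0,1,0,0,-4.8,0,1,0.3,0,-6.9,0,1,0.8,0,-8.8,0]
}}

```text
time: 31.82
position: [573.6, -336.9, 256.6]
ee_rot: [2.203, 2.238, 0.002]
contact_force: [0.5, 3.2, 3.5]
opening: 0.1
finger_force: 1.7
```

Emit:
{"name": "carry_out", "arguments": {
  "plan": [1,0.8,0,-1.8,0,1,1.9,0,-3.5,0,1,3,0,-5.1,0,1,4.5,0,-6.9,0,1,4.5,0,-9.5,0]
}}

```text
time: 32.23
position: [572.5, -289.8, 349.9]
ee_rot: [-2.201, -2.239, -0.0]
contact_force: [-0.2, -0.3, -0.6]
opening: 0.3
finger_force: 0.0
```

Emit:
{"name": "carry_out", "arguments": {
  "plan": [1,0,-3,0,0,1,0,-6,0,0,1,0,-9,0,0,1,0,-12,0,0,1,0.2,-13.8,0,0]
}}

```text
time: 32.65
position: [432.5, -292.1, 350.0]
ee_rot: [2.204, 2.238, -0.001]
contact_force: [-0.1, -0.2, 1.0]
opening: 0.0
finger_force: 0.0
```

```bash
python3 -c "
from m import *
from p import *
p,s=st();print(p,s['contact_force'])
for n in('scene','top'):
  c=viewer.capture(n);X=cloud(c);H=hsv(c); np.savez(n+'4.npz',**c)
  m=(H[...,1]>130)&((H[...,0]<8)|(H[...,0]>172))&(X[...,2]>150)&(X[...,2]<345)&(X[...,1]<-240)&(X[...,1]>-360)
  q=X[m];print(n,len(q),q.mean(0).round(1),np.percentile(q,[3,97],axis=0).round(1))
seq(p,[(435,-199,252,1.587),(435,-108.7,75,1.587),(435,-108.7,22,1.587)])
t=np.load('top4.npz')['image'][170:270,265:425];s=np.load('scene4.npz')['image'][125:225,90:250]
cv2.imwrite('pics/i.png',cv2.resize(np.vstack([s[:,:],t])[:,:,::-1],None,fx=3,fy=3,interpolation=cv2.INTER_CUBIC))
"
```

```text
[ 432.50924774 -292.05437636  349.97280321    1.58600789] [-0.08553961 -0.16346877  1.01274155]
scene 107 [ 577.9 -289.6  317.9] [[ 541.2 -297.5  312.6]
 [ 612.8 -282.9  323.5]]
top 163 [ 570.4 -288.3  317. ] [[ 535.3 -295.6  310.8]
 [ 605.6 -282.   321.9]]
meas [432.56, -291.96, 350.83, 1.58] F [-0.5 -1.1  0.3] open 0.2 ff 0.0 j6 0.8 t 32.8
9.3 0.39 9.8 -0.001
  -> [434.99, -199.01, 251.97, 1.59]
9.03 0.15 17.7 0.0
  -> [435.03, -108.69, 74.97, 1.59]
-0.0 -0.0 5.3 0.0
  -> [435.03, -108.69, 21.97, 1.59]
```

View pics/i.png

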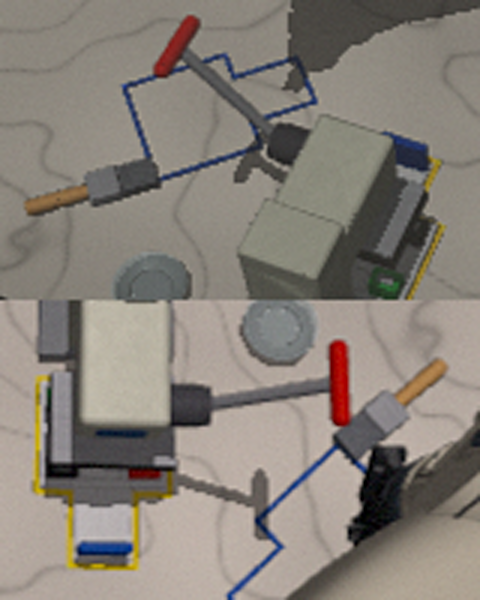

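The lever is back at rest with the bar at the same height as before. Next I check the brush against the target deck footprint, and compute the way to the handle.

```bash
python3 -c "
from h import *
th=-.803;c0=np.array([469.8,-389.1]);R=np.array([[np.cos(th),np.sin(th)],[-np.sin(th),np.cos(th)]])
for n,b in(('scene',(4,2)),('top',(.6,1.1))):
  c=dict(np.load(n+'0.npz'));X=cloud(c);q=X[...,:2]-b-c0;u=q@R.T
  m=(np.abs(u[...,1]-75)<45)&(u[...,0]>45)&(u[...,0]<120)&(X[...,2]>5)&(X[...,2]<40)
  H=X[...,2]
  for lo in range(45,120,6):
    k=m&(u[...,0]>=lo)&(u[...,0]<lo+6)
    if k.sum()>2: print(n,lo,k.sum(),'z',np.percentile(H[k],[10,50,90]).round(1),'y',np.percentile(u[k][:,1],[3,97]).round(1))
"

```

```text
scene 45 5 z [ 5.6  6.3 11.1] y [ 39.5 105.7]
scene 51 8 z [5.5 6.8 9.1] y [53.4 99.4]
scene 57 4 z [ 7.6 12.5 20.3] y [40.1 89.4]
scene 63 22 z [ 6.3 16.5 23.1] y [ 33.1 108.5]
scene 69 16 z [11.3 18.3 20.2] y [52.2 89. ]
scene 75 19 z [ 6.1 14.2 19.4] y [48.1 99.8]
scene 81 22 z [ 9.2 17.1 21.1] y [41.6 97.6]
scene 87 20 z [ 8.7 16.6 24.2] y [ 51.6 111.1]
scene 93 17 z [11.3 17.3 20.7] y [51.6 96.9]
scene 99 22 z [ 8.6 16.4 22.7] y [51.6 98.9]
scene 105 19 z [ 7.4 17.2 20.5] y [ 47.7 111.8]
scene 111 20 z [ 9.4 20.  24.4] y [50.5 95.5]
scene 117 8 z [10.8 20.3 24.6] y [ 51.9 100.6]
top 57 6 z [ 5.2  7.2 15.3] y [ 36.  112.7]
top 63 29 z [ 7.7 15.6 19.2] y [50.5 90.8]
top 69 20 z [14.6 17.2 20. ] y [52.7 88.2]
top 75 19 z [14.3 17.6 21.2] y [48.9 88.6]
top 81 19 z [12.8 16.4 19.3] y [48.1 86.5]
top 87 21 z [14.4 17.3 21.4] y [52.1 86.3]
top 93 16 z [14.4 18.  20.4] y [53.3 87. ]
top 99 22 z [13.3 17.1 19.9] y [53.8 88.2]
top 105 21 z [15.4 16.9 21.6] y [50.1 87.3]
top 111 23 z [16.  20.5 22.3] y [50. 94.]
top 117 10 z [18.3 20.4 23.5] y [56.1 87.6]
```

Emit:
{"name": "carry_out", "arguments": {
  "plan": [0.4,2,0.1,2,0,0.4,4,0.2,4,0,0.4,6,0.3,6,0,0.4,8,0.4,8.5,0,0.4,9.3,0.3,9.8,0]
}}

```text
time: 33.17
position: [436.3, -197.4, 249.2]
ee_rot: [-2.201, -2.238, 0.0]
contact_force: [0.4, 0.5, -0.1]
opening: 51.8
finger_force: 0.0
```

Emit:
{"name": "carry_out", "arguments": {
  "plan": [0.4,2,0,3.6,0,0.4,4,0.1,7.2,0,0.4,6,0.1,10.8,0,0.4,8,0.1,14.4,0,0.4,9.1,0.1,17.7,0]
}}

```text
time: 33.58
position: [435.7, -106.3, 72.8]
ee_rot: [-2.202, -2.24, -0.0]
contact_force: [0.7, -0.0, -1.1]
opening: 51.6
finger_force: 0.0
```

Emit:
{"name": "carry_out", "arguments": {
  "plan": [0.4,0,0,0.2,0,0.4,0,0,0.2,0,0.4,0,0,0.2,0,0.4,0,0,0.2,0,0.4,0,0,0.2,0]
}}

```text
time: 34.0
position: [437.5, -109.6, 74.2]
ee_rot: [2.203, 2.236, 0.002]
contact_force: [-0.4, -0.3, -0.8]
opening: 51.2
finger_force: 0.0
```

```bash
python3 -c "
from p import *
from plant import viewer
for i in range(3):
  viewer.capture('top');print(st()[0].round(2))
p=np.array(st()[0])
seq((435.5,-108.5,73,1.587),[(435.5,-108.5,22,1.587),(345,-250,22,1.571),(349.7,-267.4,22,1.171),(362.4,-279.2,22,.768),(372.8,-290,22,.768)],dmax=90,ymax=.25)
"

```

```text
[ 437.21 -109.42   73.97    1.59]
[ 436.98 -109.23   73.73    1.59]
[ 436.75 -109.05   73.48    1.59]
meas [436.75, -109.05, 73.48, 1.59] F [-0.2 -1.  -0.2] open 51.2 ff 0.0 j6 1.12 t 34.1
0.0 0.0 5.1 -0.0
  -> [435.5, -108.5, 22.0, 1.59]
-7.0 -4.64 -0.0 0.008
-7.04 -4.58 -0.0 0.008
  -> [345.02, -250.02, 22.0, 1.57]
-0.87 0.23 -0.0 0.2
-0.8 0.41 -0.0 0.2
  -> [349.75, -267.37, 22.0, 1.17]
-0.3 0.81 -0.0 0.202
-0.13 0.86 -0.0 0.201
  -> [362.4, -279.23, 22.0, 0.77]
-0.0 1.5 -0.0 -0.0
  -> [372.82, -290.02, 22.0, 0.77]
```

Emit:
{"name": "carry_out", "arguments": {
  "plan": [0.4,0,0,1.5,0,0.4,0,0,3,0,0.4,0,0,4.3,0,0.4,0,0,5,0,0.4,0,0,5,0]
}}

```text
time: 34.57
position: [435.6, -108.3, 21.7]
ee_rot: [-2.203, -2.238, 0.001]
contact_force: [0.6, -0.4, 0.2]
opening: 51.5
finger_force: 0.0
```

Emit:
{"name": "carry_out", "arguments": {
  "plan": [1,0,0,0,0,1,0,0,0,0,1,0,0,0,0,1,0,0,0,0,1,0,0,0,0]
}}

```text
time: 34.98
position: [436.5, -108.6, 23.4]
ee_rot: [2.202, 2.239, 0.0]
contact_force: [-1.4, -0.1, 6.0]
opening: 11.2
finger_force: 59.2
```

```bash
python3 -c "
from p import *
seq((435.5,-108.5,73,1.587),[])
"

```

```text
meas [436.51, -108.62, 23.43, 1.59] F [-1.4 -0.1  6. ] open 11.2 ff 59.2 j6 1.12 t 35.0
```

Emit:
{"name": "carry_out", "arguments": {
  "plan": [1,-0.7,-0.5,0,0,1,-2,-1.3,0,0.002,1,-3.6,-2.4,0,0.004,1,-5.3,-3.5,0,0.006,1,-7,-4.64,0,0.008]
}}

```text
time: 35.4
position: [391.6, -179.3, 23.4]
ee_rot: [2.209, 2.231, 0.004]
contact_force: [3.1, 4.2, 3.6]
opening: 11.3
finger_force: 59.3
```

Emit:
{"name": "carry_out", "arguments": {
  "plan": [1,-1.7,-1.1,0,0,1,-3.4,-2.2,0,0.002,1,-5,-3.3,0,0.004,1,-6.3,-4.1,0,0.006,1,-7,-4.6,0,0.008]
}}

```text
time: 35.82
position: [345.8, -250.5, 23.4]
ee_rot: [2.22, 2.22, 0.003]
contact_force: [5.9, 6.7, 6.9]
opening: 10.9
finger_force: 59.9
```

```bash
python3 -c "
from p import *
from m import *
seq((345.5,-250,22,1.571),[])
for n in('scene','top'):
  k=viewer.capture(n)
  X=cloud(k);m=(X[...,0]>400)&(X[...,0]<570)&(X[...,1]>-340)&(X[...,1]<-160)&(X[...,2]>22)&(X[...,2]<45)
  N,L,S,_=cv2.connectedComponentsWithStats(m.astype(np.uint8))
  for i in range(1,N):
    if S[i,4]>20:
      q=X[L==i];a=cv2.minAreaRect(q[:,:2].astype(np.float32));print(n,np.round(a[0],1),np.percentile(q[:,2],[50,80]).round(1),np.round(a[1]),k['image'][L==i].mean(0).round())
"

```

```text
meas [345.81, -250.51, 23.41, 1.57] F [5.9 6.7 6.9] open 10.9 ff 59.9 j6 0.75 t 35.8
scene [ 444.1 -294.1] [31.1 34.5] [38. 22.] [113.  57.  55.]
scene [ 524.2 -291.4] [31.4 34.5] [37. 30.] [96. 56. 39.]
top [ 518.5 -201.4] [30.8 32.5] [24. 35.] [53. 97. 65.]
top [ 520.7 -293.2] [30.3 32.2] [35. 26.] [133.  77.  43.]
top [ 440.2 -201.3] [30.9 32.6] [24. 34.] [63. 61. 63.]
top [ 443.  -295.1] [31.3 33.7] [35. 25.] [166.  65.  63.]
```

Emit:
{"name": "carry_out", "arguments": {
  "plan": [1,-0.1,0,0,0.03,1,-0.3,0.1,0,0.07,1,-0.5,0.15,0,0.12,1,-0.7,0.2,0,0.16,1,-0.87,0.23,0,0.2]
}}

```text
time: 36.33
position: [348.4, -257.7, 23.4]
ee_rot: [2.432, 1.987, 0.002]
contact_force: [1.9, 6.4, 8.7]
opening: 10.9
finger_force: 60.6
```

Emit:
{"name": "carry_out", "arguments": {
  "plan": [1,-0.2,0.1,0,0.04,1,-0.3,0.2,0,0.08,1,-0.5,0.3,0,0.12,1,-0.65,0.35,0,0.16,1,-0.8,0.41,0,0.2]
}}

```text
time: 36.75
position: [351.0, -266.4, 23.4]
ee_rot: [2.618, 1.735, 0.003]
contact_force: [3.2, 4.8, 9.4]
opening: 11.5
finger_force: 60.4
```

Emit:
{"name": "carry_out", "arguments": {
  "plan": [1,-0.06,0.16,0,0.04,1,-0.12,0.32,0,0.08,1,-0.18,0.48,0,0.12,1,-0.24,0.64,0,0.16,1,-0.3,0.81,0,0.2]
}}

```text
time: 37.17
position: [357.2, -272.3, 23.4]
ee_rot: [2.779, 1.465, 0.002]
contact_force: [1.8, 5.5, 8.9]
opening: 11.2
finger_force: 60.5
```

Emit:
{"name": "carry_out", "arguments": {
  "plan": [1,-0.03,0.2,0,0.05,1,-0.06,0.4,0,0.1,1,-0.1,0.6,0,0.15,1,-0.13,0.76,0,0.18,1,-0.13,0.86,0,0.2]
}}

```text
time: 37.58
position: [363.7, -278.4, 23.4]
ee_rot: [2.911, 1.18, 0.002]
contact_force: [0.3, 5.7, 9.6]
opening: 11.1
finger_force: 60.6
```

```bash
cat > q.py <<'E'
from p import *
from m import *
def look(tag):
  for n in('scene','top'):
    k=viewer.capture(n); np.savez(f'{tag}_{n}.npz',**k)
    X=cloud(k);m=(X[...,0]>360)&(X[...,0]<580)&(X[...,1]>-480)&(X[...,1]<-270)&(X[...,2]>22)&(X[...,2]<45)
    N,L,S,_=cv2.connectedComponentsWithStats(m.astype(np.uint8))
    for i in range(1,N):
      if S[i,4]>20:
        q=X[L==i];a=cv2.minAreaRect(q[:,:2].astype(np.float32));print(n,np.round(a[0],1),np.percentile(q[:,2],[50,80]).round(1),np.round(a[1]),k['image'][L==i].mean(0).round())
  s=np.load(tag+'_scene.npz')['image'][135:215,110:210];t=np.load(tag+'_top.npz')['image'][205:295,325:425]
  s=cv2.resize(s,None,fx=4,fy=4,interpolation=cv2.INTER_CUBIC);t=cv2.resize(t,None,fx=4,fy=4,interpolation=cv2.INTER_CUBIC)
  cv2.imwrite(f'pics/{tag}.png',np.hstack([np.pad(s,((0,40),(0,0),(0,0))),t])[:,:,::-1])
E
python3 -c "
from q import *
seq((345.5,-250,22,1.571),[]); look('j')"
```

```text
meas [363.65, -278.37, 23.43, 0.77] F [0.3 5.7 9.6] open 11.1 ff 60.6 j6 1.53 t 37.6
scene [ 401.9 -377.7] [31.7 34.6] [40. 25.] [119.  55.  52.]
scene [ 457.4 -431.9] [31.1 35.9] [41. 26.] [124.  74.  52.]
scene [ 469.6 -312.2] [29.6 34. ] [41. 24.] [49. 49. 48.]
scene [ 524.8 -369. ] [31.2 34.3] [40. 30.] [57. 94. 61.]
top [ 521.  -366.2] [30.9 32.9] [34. 26.] [ 69. 129.  84.]
top [ 465.1 -310. ] [30.4 32.4] [35. 26.] [62. 60. 62.]
top [ 460.6 -435.8] [31.3 33. ] [35. 20.] [176. 108.  70.]
```

View pics/j.png

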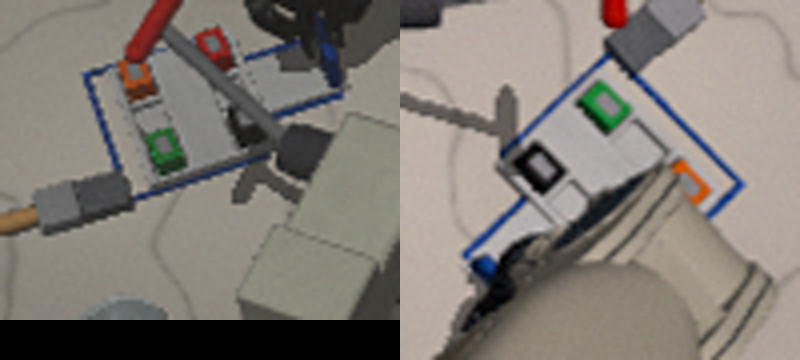

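The deck is nearly aligned. Both views say about 15–17 mm more along its x and 5 mm to its −y, and the brush bristles sit at the outline corner (645,40). I go 15 mm, which leaves clearance to the brush.

Emit:
{"name": "carry_out", "arguments": {
  "plan": [1,-0.3,0,0,0,1,-0.5,0.2,0,0,1,-0.5,0.5,0,0,1,-0.5,0.8,0,0,1,-0.5,1,0,0]
}}

```text
time: 38.1
position: [364.1, -285.8, 23.4]
ee_rot: [-2.905, -1.181, 0.003]
contact_force: [-15.2, 19.7, 30.0]
opening: 11.0
finger_force: 63.1
```

Emit:
{"name": "carry_out", "arguments": {
  "plan": [1,0,0.2,0,0,1,0,0.3,0,0,1,0,0.4,0,0,1,0,0.4,0,0,1,0,0.4,0,0]
}}

```text
time: 38.52
position: [366.7, -288.8, 23.4]
ee_rot: [-2.905, -1.18, 0.003]
contact_force: [-13.7, 16.4, 27.6]
opening: 11.1
finger_force: 62.7
```

```bash
python3 -c "
from q import *
seq((345.5,-250,22,1.571),[]); look('k')"
```

```text
meas [366.67, -288.83, 23.4, 0.77] F [-13.7  16.4  27.6] open 11.1 ff 62.7 j6 1.52 t 38.5
scene [ 399.2 -384.4] [31.6 34.2] [46. 23.] [117.  59.  56.]
scene [ 460.6 -442.5] [30.1 33. ] [35. 25.] [126.  75.  52.]
scene [ 472.7 -323.2] [31.5 34.1] [41. 27.] [51. 50. 50.]
scene [ 526.8 -377.1] [31.  33.9] [37. 25.] [57. 94. 61.]
top [ 524.4 -377.8] [30.5 33.4] [36. 28.] [ 71. 126.  85.]
top [ 468.9 -320.4] [30.3 32.8] [35. 26.] [60. 58. 60.]
top [ 464.4 -448.6] [29.4 32.2] [35. 12.] [183. 120.  86.]
```

I have viewed my full allotment of pictures, so the rest is numeric. About 6.5 mm of forward travel remains.

Emit:
{"name": "carry_out", "arguments": {
  "plan": [1,0,0.15,-0.02,0,1,0,0.3,-0.02,0,1,0,0.45,-0.02,0,1,0,0.6,-0.02,0,1,0,0.65,-0.02,0]
}}

```text
time: 39.03
position: [371.5, -294.2, 23.4]
ee_rot: [-2.906, -1.18, 0.003]
contact_force: [-12.3, 14.2, 21.8]
opening: 11.4
finger_force: 61.8
```

```bash
cat > e.py <<'E'
from q import *
def end(tag):
  look(tag)
  th=-.803;c0=np.array([469.8,-389.1]);R=np.array([[np.cos(th),np.sin(th)],[-np.sin(th),np.cos(th)]])
  for n,b in(('scene',(4,2)),('top',(.6,1.1))):
    for f in(n+'0.npz',f'{tag}_{n}.npz'):
      c=dict(np.load(f));X=cloud(c);u=(X[...,:2]-b-c0)@R.T;H=hsv(c)
      m=(np.abs(u[...,1]-70)<45)&(u[...,0]>63)&(u[...,0]<230)&(X[...,2]>8)&(X[...,2]<40)
      w=(H[...,0]>8)&(H[...,0]<22)&(H[...,1]>100)&m
      print(n,f,'brush',m.sum(),np.round(u[m].mean(0),1),'wood',w.sum(),np.round(u[w].mean(0),1))
E
python3 -c "
from e import *
seq((345.5,-250,22,1.571),[]); end('l')"
```

```text
meas [371.55, -294.2, 23.39, 0.77] F [-12.3  14.2  21.8] open 11.4 ff 61.8 j6 1.52 t 39.0
scene [ 403.1 -388.2] [30.9 34.2] [39. 15.] [117.  57.  54.]
scene [ 389.8 -288.2] [38.  41.4] [42. 12.] [36. 38. 48.]
scene [ 464.8 -448.3] [32.  35.8] [39. 25.] [129.  73.  49.]
scene [ 477.6 -326.5] [30.  34.8] [42. 26.] [50. 49. 48.]
scene [ 530.5 -383.5] [30.9 34.9] [42. 25.] [56. 93. 61.]
top [ 529.3 -383.3] [30.7 32.7] [35. 28.] [ 68. 126.  83.]
top [ 474.6 -326.7] [30.1 33.1] [35. 26.] [63. 60. 62.]
scene scene0.npz brush 371 [131.1  68.5] wood 94 [185.3  66.5]
scene l_scene.npz brush 371 [132.8  68.9] wood 94 [185.5  66.7]
top top0.npz brush 395 [127.9  68.6] wood 95 [183.   66.5]
top l_top.npz brush 396 [128.1  68.5] wood 97 [183.1  66.5]
```

The holder is centred to within about 1–2 mm and the brush has not moved. I relieve the residual force, release and back off.

Emit:
{"name": "carry_out", "arguments": {
  "plan": [1,0,-0.05,0,0,1,0,-0.08,0,0,0.4,0,-0.08,0,0,0.4,0,-0.08,0,0,0.4,0,-0.08,0,0]
}}

```text
time: 39.55
position: [373.4, -296.6, 23.1]
ee_rot: [2.91, 1.181, 0.0]
contact_force: [-0.4, -0.4, 0.9]
opening: 46.6
finger_force: 0.0
```

Emit:
{"name": "carry_out", "arguments": {
  "plan": [0.4,0,0,-1,0,0.4,0,0,-3,0,0.4,0,0,-6,0,0.4,0,0,-9,0,0.4,0,0,-12,0]
}}

```text
time: 39.97
position: [373.0, -296.3, 144.1]
ee_rot: [-2.911, -1.181, 0.0]
contact_force: [0.0, -0.2, 0.2]
opening: 51.3
finger_force: 0.0
```

Emit:
{"name": "carry_out", "arguments": {
  "plan": [0.4,3,-1,-3,0,0.4,6,-1,-6,0,0.4,9,-1,-8,0,0.4,12,-1,-8,0,0.4,16,-1,-8,0]
}}

```text
time: 40.38
position: [482.0, -177.7, 224.7]
ee_rot: [2.909, 1.178, 0.003]
contact_force: [-0.6, -0.7, 0.2]
opening: 51.1
finger_force: 0.0
```

```bash
python3 -c "
from e import *
seq((345.5,-250,22,1.571),[]); end('m')
for n in('scene','top'):
  for f in (n+'0.npz','m_'+n+'.npz'):
    c=dict(np.load(f));X=cloud(c);H=hsv(c)
    b=(H[...,0]>100)&(H[...,0]<130)&(H[...,1]>90)&(X[...,1]<-230)&(X[...,1]>-520)&(X[...,0]>300)&(X[...,0]<600)
    hd=b&(X[...,2]>25)&(X[...,2]<65); 
    if hd.sum()>5: print(f,'handle',X[hd].mean(0).round(1))
    for nm,(x,y,rr,zz) in dict(susp=(733,228,45,100),eth=(525,494,40,80),jar=(735,100,42,50),loupe=(437,217,30,25),dish=(672,-312,60,10)).items():
      k=(np.hypot(X[...,0]-x,X[...,1]-y)<rr)&(X[...,2]>zz-5)&(X[...,2]<200)
      print(f,nm,k.sum(),X[k].mean(0).round(1) if k.any() else '')
"
```

```text
meas [482.05, -177.68, 224.7, 0.77] F [-0.6 -0.7  0.2] open 51.1 ff 0.0 j6 1.86 t 40.4
scene [ 402.8 -393. ] [31.6 34.1] [38. 14.] [122.  58.  55.]
scene [ 465.3 -447.8] [31.4 34.2] [45. 25.] [131.  76.  51.]
scene [ 475.9 -327.7] [32.  34.2] [41. 25.] [53. 52. 51.]
scene [ 529.6 -384.4] [31.2 33.7] [41. 25.] [59. 98. 64.]
top [ 463.7 -448. ] [30.3 31.9] [35. 27.] [169.  98.  55.]
top [ 407.4 -393.8] [30.9 32.9] [36. 26.] [160.  63.  61.]
scene scene0.npz brush 371 [131.1  68.5] wood 94 [185.3  66.5]
scene m_scene.npz brush 365 [130.7  68.3] wood 95 [185.7  66.5]
top top0.npz brush 395 [127.9  68.6] wood 95 [183.   66.5]
top m_top.npz brush 131 [176.5  63.2] wood 85 [187.5  65.9]
scene0.npz susp 258 [742.8 231.5 119.9]
scene0.npz eth 200 [532.9 498.5  95.4]
scene0.npz jar 253 [739.8 100.3  66.9]
scene0.npz loupe 77 [435.7 214.8  35.5]
scene0.npz dish 331 [ 691.1 -314.3   11.4]
m_scene.npz handle [ 392.5 -281.2   34.7]
m_scene.npz susp 258 [742.9 231.6 119.7]
m_scene.npz eth 203 [533.3 498.4  95.9]
m_scene.npz jar 251 [740.  100.4  67.5]
m_scene.npz loupe 78 [435.4 214.5  34.6]
m_scene.npz dish 315 [ 691.6 -315.6   11.4]
top0.npz susp 215 [727.8 227.3 119.8]
top0.npz eth 190 [521.  494.3  97. ]
top0.npz jar 210 [730.4  99.4  67.6]
top0.npz loupe 84 [431.9 214.8  35.7]
top0.npz dish 269 [ 693.9 -313.2   11.2]
m_top.npz susp 221 [727.8 227.6 119.4]
m_top.npz eth 198 [521.  494.1  96.4]
m_top.npz jar 208 [730.7  98.9  67.9]
m_top.npz loupe 84 [431.8 214.7  36.4]
m_top.npz dish 46 [ 714.1 -310.2   13.5]
```

Emit:
{"name": "carry_out", "arguments": {
  "plan": [0.4,1.3,-3.7,-0.7,0,0.4,2.6,-7.4,-1.4,0,0.4,3.9,-11.1,-2.1,0,0.4,5.2,-14.8,-2.8,0,0.4,6.5,-18.5,-3.5,0]
}}

```text
time: 40.9
position: [397.5, 1.2, 258.0]
ee_rot: [2.912, 1.179, -0.0]
contact_force: [0.6, 0.7, -0.4]
opening: 51.2
finger_force: 0.0
```

```bash
python3 -c "
from e import *
seq((345.5,-250,22,1.571),[]); end('n')
th=-.803
R=np.array([[np.cos(th),np.sin(th)],[-np.sin(th),np.cos(th)]])
for n,c0 in(('scene',(470.8,-388.7)),('top',(469.4,-386.4))):
    c=dict(np.load('n_'+n+'.npz'));X=cloud(c);H=hsv(c)
    b=(H[...,0]>100)&(H[...,0]<130)&(H[...,1]>90)
    hd=b&(X[...,2]>44)&(X[...,2]<62)&(np.abs(X[...,0]-375)<60)&(np.abs(X[...,1]+292)<60)
    q=(X[hd][:,:2]-c0)@R.T; print(n,'handle top in outline frame',hd.sum(),q.mean(0).round(1),cv2.minAreaRect(q.astype(np.float32)))
    # deck mask (top face z~13): light low-saturation pixels; extents in outline frame
    v,u=np.nonzero(np.ones(H.shape[:2]));P=plane(c,np.c_[u,v],13)[:,:2];w=(P-c0)@R.T
    Q=plane(c,np.c_[u,v],0)[:,:2];wl=(Q-c0)@R.T; bl=b.ravel()&(np.abs(wl[:,0])<180)&(np.abs(wl[:,1])<100)
    z=X[...,2].ravel();bl&=z<12
    for nm,s in dict(px=(wl[:,0]>55)&(np.abs(wl[:,1])<60),py=(wl[:,1]>60)&(np.abs(wl[:,0])<50),my=(wl[:,1]<-60)&(np.abs(wl[:,0])<50),mx=(wl[:,0]<-55)&(wl[:,0]>-80)&(np.abs(wl[:,1])>45),tab=(wl[:,0]<-130)&(np.abs(wl[:,1])<30)).items():
        k=bl&s; print(' line',nm,k.sum(),wl[k].mean(0).round(1) if k.any() else '')
    dk=(H[...,1].ravel()<22)&(H[...,2].ravel()>90)&(np.abs(w[:,0])<75)&(np.abs(w[:,1])<85)
    for nm,ax,lo,hi in(('x edges at y~0',0,-20,20),('y edges at x~0',1,-20,20)):
        k=dk&(w[:,1-ax]>lo)&(w[:,1-ax]<hi); print(' deck',nm,k.sum(),np.percentile(w[k][:,ax],[1,99]).round(1) if k.any() else '')
"
```

```text
meas [397.47, 1.18, 257.97, 0.77] F [ 0.6  0.7 -0.4] open 51.2 ff 0.0 j6 2.16 t 40.9
scene [ 404.7 -389.9] [33.  36.1] [39. 15.] [122.  59.  57.]
scene [ 465.8 -447.4] [31.8 34.8] [46. 25.] [129.  75.  51.]
scene [ 476.2 -326.9] [30.9 35.3] [43. 26.] [53. 52. 51.]
scene [ 531.  -383.5] [31.4 34.3] [40. 26.] [56. 94. 61.]
top [ 528.7 -382.6] [31.  33.4] [34. 28.] [ 68. 126.  83.]
top [ 474.4 -326. ] [30.5 33. ] [34. 26.] [59. 58. 59.]
top [ 463.8 -448.1] [30.5 32.7] [35. 28.] [170.  99.  57.]
top [ 407.1 -393.2] [30.8 32.6] [35. 26.] [159.  63.  61.]
scene scene0.npz brush 371 [131.1  68.5] wood 94 [185.3  66.5]
scene n_scene.npz brush 366 [132.9  69.1] wood 94 [185.6  66.6]
top top0.npz brush 395 [127.9  68.6] wood 95 [183.   66.5]
top n_top.npz brush 396 [127.9  68.7] wood 98 [183.8  66.5]
scene handle top in outline frame 38 [-134.1    1.4] ((-134.89051818847656, 0.5650596618652344), (58.24907684326172, 11.919200897216797), 89.75567626953125)
 line px 30 [ 67.2 -10.1]
 line py 39 [-1.4 76.8]
 line my 0 
 line mx 20 [-66.9  -6.3]
 line tab 14 [-1.508e+02 -1.000e-01]
 deck x edges at y~0 250 [-73.8  72.5]
 deck y edges at x~0 320 [-71.1  70. ]
top handle top in outline frame 63 [-135.6   -2.2] ((-135.02223205566406, -2.8440303802490234), (10.631926536560059, 58.16541290283203), 0.827631413936615)
 line px 4 [ 67.7 -15.1]
 line py 36 [ 1.3 77.9]
 line my 21 [  3.8 -78.5]
 line mx 38 [-66.9   7. ]
 line tab 38 [-149.4    1.3]
 deck x edges at y~0 474 [-74.   65.6]
 deck y edges at x~0 513 [-78.9  74.5]
```

```bash
python3 -c "
from plant import r
print(r.close_job())"
```

```text
the job is handed in; nothing more can be done
None
```

The job is handed in: all four mounts are seated polished face up, the lever was pressed to its stop and came fully back up, and the holder is on the blue outline within about 2 mm and 1° with no bystander seen to move; I viewed 15 pictures, one over the limit of 14.

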